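# Roll the sample cylinder over the sill to its stop and bolt it in

### The job

Roll the lying sample cylinder along its bed with the flat of your closed fingers resting on top of it, over the low sill and gently up against the upright stop at the end of the bed, so that it lies fully home and square to the stop. Keep the pressure of your fingers on it light, never above 20 newtons, and do not lift it, grip it or push it with fingers beside it. Then slide the bolt fully across behind the cylinder by its upright pin, let go, and leave everything else on the bench where it is.

Things in the scene. Friction and masses are not known exactly. Their poses are not given: they have to be found in the camera images.
- bed: Fixed bed: a grey plastic plate 12 mm thick, level, on four levelling feet 0 to 6 mm high (differs). Origin at the plate's underside, z up, +x the rolling direction; the plate spans x -130 to 110 mm, y -75 to 75 mm. A lip 6 mm high closes its rear end at x = -122 mm; beyond the stop it widens to a ledge (to x = 208 mm, y -185 to 105 mm) with a beaker and a weight on it.
- sill_line (a point): Middle of the sill at the plate's surface, bed's axes: at x = 44.5 mm of the bed. The sill is a square-edged height-adjustable strip across the plate, 4 mm wide, y -65 to 65 mm, clamped tight. It stands 1 to 5.5 mm proud of the plate, different each time and not measured: the cylinder rises by that much as it passes over, from up to 17 mm before the sill, and must be felt over it.
- stop: Upright aluminium stop plate across the end of the bed, fixed to it; its frame is the same as the bed's. Its face towards the cylinder is at x = 95 mm; 12 mm thick, 130 mm wide, its top 47 mm above the plate's underside. With a low sill the cylinder can come to lie up to 12 mm short of it.
- seat (a point): Point where the cylinder's centre lies when it is fully home, touching the stop behind the sill: at x = 65, y = 0, z = 42 mm of the bed. Same axes as the bed.
- tube: Loose steel sample cylinder, 0.6 to 0.95 kg, 100 mm long, lying across the bed before the sill, a bit skewed. Origin at its centre, y along its axis. The middle 60 mm is bare steel of 56 mm diameter, its top 70 mm above the plate's underside; it rolls freely on a 20 mm wide black rubber collar of 60 mm diameter at each end, axis at 42 mm. Under a flat hand it moves about half as far as the hand.
- bolt (a joint): Bolt travel in m: 0 drawn back, 0.045 fully across (end of travel). A 12 mm steel rod 42 mm above the plate's underside at x = 25 mm of the bed; it slides to the bed's +y with about 2 N of friction and stays where left. Its front end is at y = -62 mm drawn back and -17 mm across, 4 mm behind a cylinder that is home.
- bolt_knob (a point): Top of the upright pin on the bolt, 14 mm diameter, 98 mm above the plate's underside; the pin is free from 56 to 98 mm. At x = 25 mm and y = -133 mm (drawn back) to -88 mm (across) of the bed. Same axes as the bed.
- bracket (a point): Top of the front one of the two bolt brackets, bed's axes: 26 x 12 mm in plan, 55 mm above the plate's underside, at x = 25, y = -72 mm of the bed. The rear one, alike, is at y = -162 mm.
- mortar: Bystander: white mortar with pestle, 96 mm across, origin at its foot's centre.
- beaker: Bystander: small glass beaker, 52 mm across, 70 mm high, origin at its foot's centre.
- weight: Bystander: steel balance weight, 38 mm across, 60 mm high, origin at its foot's centre.
- spatula: Bystander: steel spatula 150 mm long, lying flat.
- amber: Bystander: amber bottle 70 mm across, 150 mm high, origin at its foot's centre.
- jar: Bystander: white jar 72 mm across, 90 mm high, origin at its foot's centre.
- dish: Bystander: closed glass dish 90 mm across, 18 mm high, origin at its foot's centre.
Mind the look-alikes: they are no part of the job. Leave any green look-alike of the tube alone.

How it is judged:
By the outcome, as a careful person would: the job done as asked, in the order asked, and still so for the second after the job is handed in, with the robot touching nothing.
It also fails if it takes over 72 s, if anything falls off the work surface, if the arm or the gripper's body presses on something with over 40 N, if the wrist force passes 120 N, or if a joint passes its speed limit or range.

### The arm

A 7-joint arm with a two-finger parallel gripper is mounted at the origin on the work surface. World frame = base frame: x ahead of the robot, y to its left, z up, the work surface at z = 0. Lengths are in m, angles in rad, forces in N, time in s.
With the tool pointing down it reaches from about 0.425 to 1.025 m from the base axis. Payload 3.6 kg.
Tool frame: the origin (TCP) lies on the centre line of the jaws, within the pads' length; the fingertips stand arm.tips_ahead ahead of it and the grasp point (between the pads) lies 6 mm ahead of it (arm.tips_ahead is the distance from the TCP to the fingertips, in m); y points along the fingers, x is the direction in which the jaws open and shut, and the axes are right-handed (so a half turn about y gives the same grasp; the last joint's range is limited). The gripper opens to 85 mm and grips with 20 to 120 N. Pads are 22 mm wide; open, the fingers measure 114 mm over their backs; the gripper's body (76 mm by 85 mm) begins 54 mm behind the grasp point. The pads swing forward as they close: fully open they stand 13 mm farther back than shut.
Start: joints at [-0.093, 0.591, 0.048, 1.609, -0.033, 0.943, -0.034], TCP at [0.725, 0, 0.256] pointing down, gripper open.
Joint ranges: [-2.69, 2.69], [-0.47, 2.24], [-1.27, 1.36], [0.19, 2.51], [-1.53, 4.68], [0.08, 2.07], [-3.09, 3.09]. Speed limits (rad/s): [2.57, 2.57, 3.14, 3.14, 3.14, 3.14, 3.14].

### API

Orientations are given as [roll, pitch, yaw] about the fixed x, y, z axes, in that order (R = Rz(yaw) Ry(pitch) Rx(roll)).
In Python, from workcell import arm gives the robot as it stands.
- The arm moves only by the tool drive_tool, never from a script. Its argument "commands" is text: rows parted by semicolons, each of 7 numbers parted by spaces: the shift along the tool's x, y, z scaled (see below), then the turn, a rotation vector about the tool's x, y, z scaled (see below), then the gripper's target within -1 to 1 (fully open at 1, half-way at 0, shut at -1). A call has 1 to 5 rows; each row shifts and turns the pose as measured when the row begins, along the tool's axes as they then stand; what a row does not reach is not made up. The controller multiplies each number of a shift by 0.05 m and each number of a turn by 0.1 rad. A row lasts 1/10 s, in which the tool goes at most 50 mm and 8.59 degrees, less where a joint would pass 70% of its speed; a pose out of reach is approached as far as the arm can. A call with a number of a shift or a turn outside -1 to 1 is refused whole. A call with a gripper value outside its range is refused whole. The fingers move at their own pace and stop on an object; the grip force is fixed at half the most. Time passes only in rows, so rows that do not move let the fingers close. It gives the time, the measured TCP pose, the force and the opening at its end, in the units of the state.
- arm.sense(): the state, without advancing time (a new reading comes with each control period).
- arm.snapshot(name): name is "scene" or "side" or "wrist"; returns the picture (420x560x3 uint8, red, green, blue); there is no depth.
- arm.camera_params(name): a dict with "intrinsics" (3x3 intrinsics, pixels), "rvec" (rotation vector, rad) and "tvec" (3), from world to camera coordinates, as OpenCV has them. Camera axes: x right, y down, z forward; pixel columns grow to the right and rows downward; lengths in m; the calibration is good to about 2 mm. A picture is of the moment at which its call begins: read the wrist's pose just before it. camera_params takes no time and is no camera call; for the wrist camera it gives the pose at the moment of the call.
- arm.close_job(): hands the job in, once; it reports no verdict.
The state is a dict: "t": time; "q": joint angles; "qd": joint speeds; "effort": joint torques, N m; "position": TCP position; "tcp_rot": TCP orientation; "contact_force": force on the tool from outside, world axes, zero at the start; "wrist_torque": the same for the moment, N m; "gripper_width": finger opening in m.
Only numpy, scipy, OpenCV 4.12 (cv2) and the standard library are available. Lean on these libraries where they do the work, as an engineer would, in place of code of your own. Each camera call takes 0.05 s, during which the arm holds its last target.

## Working session

There is one attempt and no reset: what is moved stays moved. The work goes in short steps, Python scripts to look and compute and a tool call to move; the robot and the scene stay as the last step left them, time stands still between calls to the robot, and variables do not carry over. Pictures are saved under pics/ and viewed, and the job is handed in when it is done.

Besides the shell and the picture viewer there is one more tool, called after "Emit:" as name(argument=value, ...) on one line, values as JSON. drive_tool: Moves the arm, as the interface text tells. Its arguments: {"type":"object","properties":{"commands":{"type":"string"}},"required":["commands"]}

```bash
mkdir -p pics; ls; python3 - <<'E'
from workcell import arm
import cv2
print(arm.sense()); print(arm.tips_ahead)
for n in ("scene","side","wrist"):
    p=arm.camera_params(n); print(n,p)
    cv2.imwrite(f"pics/{n}0.png",arm.snapshot(n)[:,:,::-1])
E
```

```text
pics
{'t': 0.0, 'q': array([-0.09349636,  0.59210718,  0.04830929,  1.60985491, -0.03326903,
        0.9426949 , -0.03368712]), 'qd': array([ 6.11649963e-04, -1.47845236e-03,  6.45106252e-05, -7.22886609e-04,
        6.23129639e-05, -1.35788538e-05,  2.36188135e-03]), 'effort': array([ 3.78132427e-04, -5.48684978e+01,  1.54672019e+00, -1.98121297e+01,
        9.43630905e-03,  8.90732801e-03, -1.16924070e-05]), 'position': array([ 7.24214792e-01, -6.68869083e-06,  2.55137548e-01]), 'tcp_rot': array([-1.57095357e+00,  2.25465517e-03,  9.91136371e-05]), 'contact_force': array([-0.31474255, -0.34130695,  1.22337357]), 'wrist_torque': array([ 0.02102399, -0.02016876, -0.00059176]), 'gripper_width': 0.08531485993055957}
0.025
scene {'intrinsics': array([[534.04716997,   0.        , 278.91204225],
       [  0.        , 534.04716997, 205.17543504],
       [  0.        ,   0.        ,   1.        ]]), 'rvec': array([ 1.40207699,  2.11462313, -0.89914892]), 'tvec': array([ 0.20615677, -0.29812954,  1.77222906])}
side {'intrinsics': array([[410.52756568,   0.        , 279.3776318 ],
       [  0.        , 410.52756568, 204.80438629],
       [  0.        ,   0.        ,   1.        ]]), 'rvec': array([ 0.20160552, -2.7827599 ,  1.28648425]), 'tvec': array([0.55495955, 0.11805389, 1.25484596])}
wrist {'intrinsics': array([[291.83330443,   0.        , 278.0266376 ],
       [  0.        , 291.83330443, 207.46164658],
       [  0.        ,   0.        ,   1.        ]]), 'rvec': array([-2.86548532e+00, -1.04116963e-03,  2.33825772e-03]), 'tvec': array([-0.72369591, -0.03608821,  0.37812015])}
```

View pics/scene0.png

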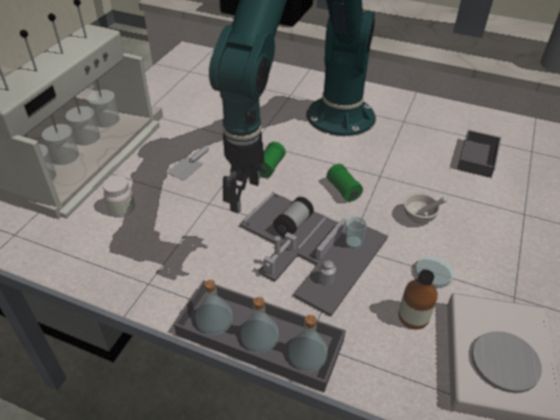

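View pics/side0.png

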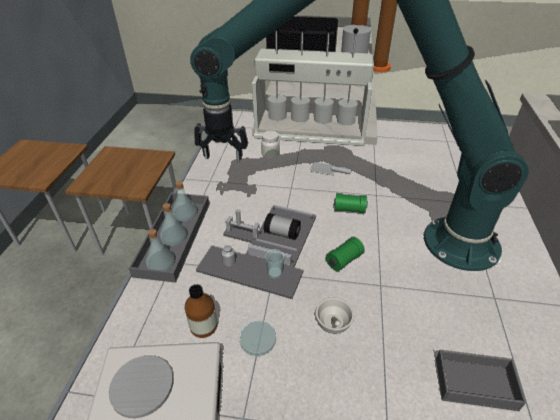

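View pics/wrist0.png

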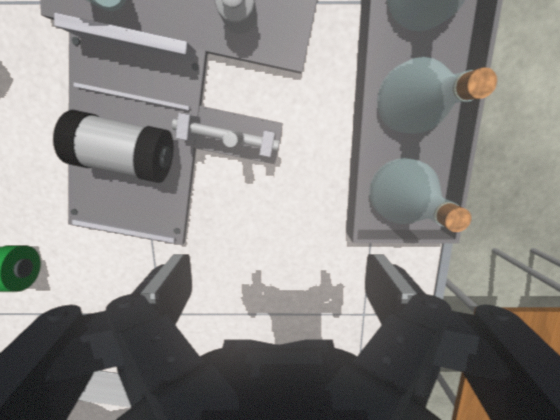

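```bash
python3 - <<'E'
import cv2
for n,(x0,y0,x1,y1) in {"scene":(220,160,400,310),"side":(180,190,340,300),"wrist":(40,0,300,260)}.items():
    im=cv2.imread(f"pics/{n}0.png")[y0:y1,x0:x1]
    s=min(800/(x1-x0),600/(y1-y0)); s=int(s*2)/2
    im=cv2.resize(im,None,fx=s,fy=s,interpolation=cv2.INTER_CUBIC)
    for x in range((x0//20+1)*20,x1,20):
        cv2.line(im,(int((x-x0)*s),0),(int((x-x0)*s),6),(0,0,255),1); cv2.putText(im,str(x),(int((x-x0)*s)-10,18),0,.4,(0,0,255),1)
    for y in range((y0//20+1)*20,y1,20):
        cv2.line(im,(0,int((y-y0)*s)),(6,int((y-y0)*s)),(0,0,255),1); cv2.putText(im,str(y),(8,int((y-y0)*s)+4),0,.4,(0,0,255),1)
    cv2.imwrite(f"pics/{n}0c.png",im); print(n,s)
E
```

```text
scene 4.0
side 5.0
wrist 2.0
```

View pics/scene0c.png

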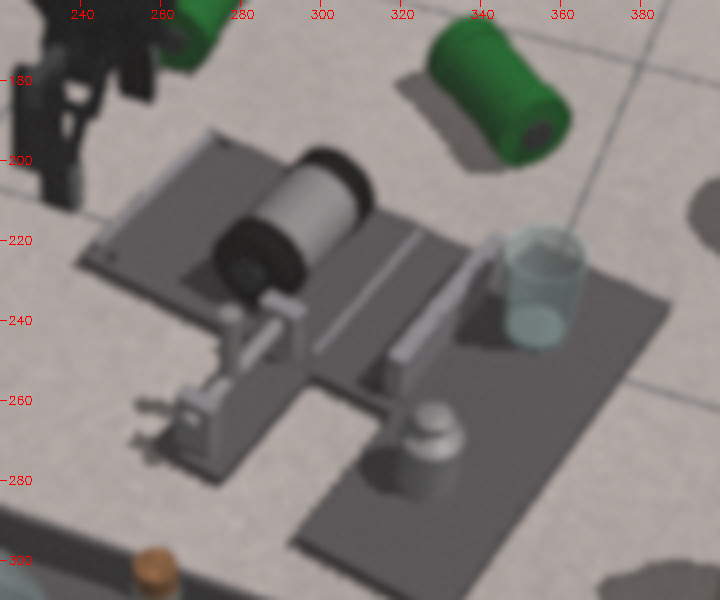

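View pics/side0c.png

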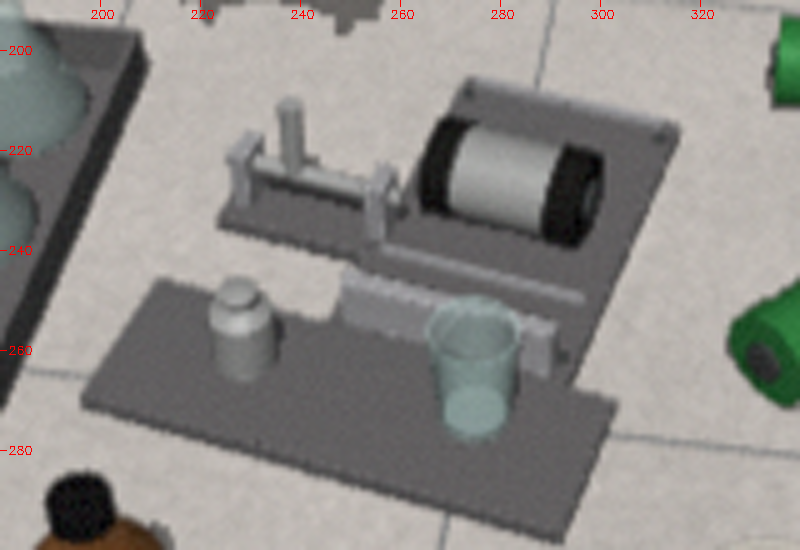

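View pics/wrist0c.png

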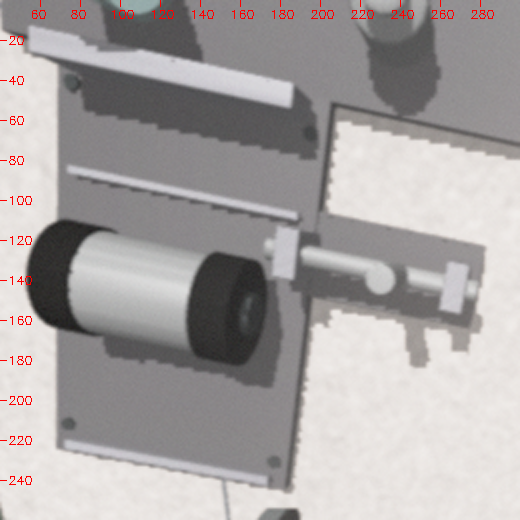

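```bash
cat > h.py <<'E'
import numpy as np,cv2,json
from scipy.optimize import least_squares
from scipy.spatial.transform import Rotation as Ro
def proj(P,p): return cv2.projectPoints(np.atleast_2d(P).astype(float),p["rvec"],p["tvec"],p["intrinsics"],None)[0][:,0]
def ray(uv,p):
    R=cv2.Rodrigues(p["rvec"])[0]; d=R.T@np.linalg.solve(p["intrinsics"],[uv[0],uv[1],1]); return -R.T@p["tvec"],d/np.linalg.norm(d)
def atz(uv,p,z):
    c,d=ray(uv,p); return c+d*(z-c[2])/d[2]
def tri(L):
    A=np.zeros((3,3));b=np.zeros(3)
    for uv,p in L:
        c,d=ray(uv,p); M=np.eye(3)-np.outer(d,d); A+=M;b+=M@c
    return np.linalg.solve(A,b)
def toW(B,x): # x=[x,y,z,yaw], B mm
    return Ro.from_euler('z',x[3]).apply(np.atleast_2d(B)/1e3)+x[:3]
E
cat > fit.py <<'E'
from h import *
from workcell import arm
C={n:arm.camera_params(n) for n in("scene","side","wrist")}
O=[("wrist",(-130,75,12),(68.5,224)),("wrist",(-130,-75,12),(185.5,245.5)),("wrist",(44.5,65,15),(74,84.5)),("wrist",(44.5,-65,15),(189,108.5)),
("wrist",(25,-133,98),(230,138)),("wrist",(110,-75,12),(206,51)),
("side",(208,-185,12),(196.8,270)),("side",(208,105,12),(292,297)),("side",(110,105,12),(303,270.4)),("side",(110,-185,12),(211.4,246)),
("side",(-130,75,12),(316,216)),("side",(25,-133,98),(238,210)),
("scene",(-130,75,12),(273,193)),("scene",(-130,-75,12),(239.5,225.8)),("scene",(208,105,12),(387.5,236.3)),("scene",(110,-185,12),(292.5,295.8)),("scene",(25,-133,98),(277.5,238))]
def f(x): return np.concatenate([proj(toW(b,x),C[n])[0]-uv for n,b,uv in O])
s=least_squares(f,[.6,.15,.005,1.5],x_scale=[.01,.01,.01,.1],loss='soft_l1')
print(s.x,"yaw deg",np.degrees(s.x[3]))
for (n,b,uv),r in zip(O,f(s.x).reshape(-1,2)): print(n,b,r.round(1))
# pin triangulated
print("pin",tri([((230,138),C["wrist"]),((238,210),C["side"]),((277.5,238),C["scene"])]), toW((25,-133,98),s.x))
for nm,b in dict(seat=(65,0,42),sill=(44.5,0,12),knobA=(25,-88,98),stop=(95,0,47)).items(): print(nm,toW(b,s.x).round(4))
json.dump(list(s.x),open("bed.json","w"))
E
python3 fit.py
```

```text
[ 0.54691561  0.05602291 -0.00278121  1.37461806] yaw deg 78.75981331743915
wrist (-130, 75, 12) [-0.1 -0.2]
wrist (-130, -75, 12) [-3.4 -1. ]
wrist (44.5, 65, 15) [2.  0.7]
wrist (44.5, -65, 15) [-0.2  0. ]
wrist (25, -133, 98) [3.  2.5]
wrist (110, -75, 12) [-0.9 -0.8]
side (208, -185, 12) [-1.1 -0.1]
side (208, 105, 12) [0.2 0.6]
side (110, 105, 12) [0.1 0.5]
side (110, -185, 12) [-0.   0.4]
side (-130, 75, 12) [ 0.1 -0.7]
side (25, -133, 98) [-1.5  1.2]
scene (-130, 75, 12) [-0.8 -1.2]
scene (-130, -75, 12) [ 0.1 -2.1]
scene (208, 105, 12) [ 0.5 -0.6]
scene (110, -185, 12) [ 1.9 -1.7]
scene (25, -133, 98) [-0.8  1.5]
pin [0.67927083 0.05564315 0.09933455] [[0.68223756 0.05461871 0.09521879]]
seat [[0.5596 0.1198 0.0392]]
sill [[0.5556 0.0997 0.0092]]
knobA [[0.6381 0.0634 0.0952]]
stop [[0.5654 0.1492 0.0442]]
```

```bash
python3 - <<'E'
from h import *
from workcell import arm
C={n:arm.camera_params(n) for n in("scene","side","wrist")}
R=cv2.Rodrigues(C["wrist"]["rvec"])[0];print("cam",-R.T@C["wrist"]["tvec"],R.T@[0,0,1])
# tube axis end centres guess, at z .042
for uv in((66,137),(160,157),(113,146)): print(atz(uv,C["wrist"],.044))
x=json.load(open("bed.json"))
for uv in((66,137),(160,157),(113,146)):
  p=atz(uv,C["wrist"],.044); print((Ro.from_euler('z',-x[3]).apply(p-x[:3])*1e3).round(1))
E
```

```text
cam [0.72436907 0.06871146 0.37255266] [-0.00122211 -0.27260016 -0.96212663]
[0.49146601 0.05570534 0.044     ]
[0.59219132 0.03404418 0.044     ]
[0.54154453 0.04605677 0.044     ]
[-11.1  54.3  46.8]
[-12.7 -48.7  46.8]
[-10.8   3.3  46.8]
```

Emit:
drive_tool(commands="-0.6 -0.1 0.1 0 0 0 -1; -0.7 -0.1 0.1 0 0 0 -1; -0.7 -0.1 0.1 0 0 0 -1; -0.7 -0.1 0.1 0 0 0 -1; -0.6 0 0.1 0 0 0 -1")

```text
t: 0.65
position: [0.5569, 0.0246, 0.2729]
tcp_rot: [-1.572, 0.002, -0.002]
contact_force: [-0.2, -0.3, 0.5]
gripper_width: 0.0124
```

Emit:
drive_tool(commands="0 0 0 0 0 0 -1; 0 0 0 0 0 0 -1; 0 0 0 0 0 0 -1; 0 0 0 0 0 0 -1")

```text
t: 1.05
position: [0.5533, 0.0251, 0.2727]
tcp_rot: [-1.572, 0.005, -0.0]
contact_force: [0.1, 0.3, -0.4]
gripper_width: -0.0001
```

```bash
python3 - <<'E'
from h import *
from workcell import arm
p=arm.camera_params("wrist"); im=arm.snapshot("wrist"); s=arm.sense()
print(s["t"],s["position"],s["tcp_rot"],s["contact_force"],s["gripper_width"])
np.savez("w1.npz",**p); im=im[:,:,::-1]; cv2.imwrite("pics/wrist1.png",im)
cv2.imwrite("pics/scene1.png",arm.snapshot("scene")[:,:,::-1]);
E
```

```text
1.1 [0.55340784 0.02506249 0.27264539] [-1.57196901e+00  5.08097926e-03 -6.21192801e-04] [-0.55682315 -0.05910912 -0.46480801] -0.0001958841140759068
```

View pics/wrist1.png

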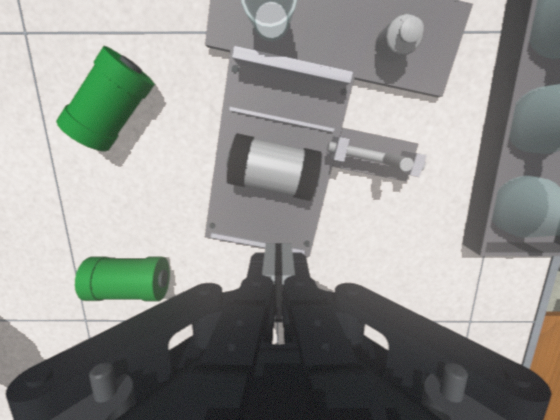

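```bash
python3 - <<'E'
import cv2
def crop(f,o,x0,y0,x1,y1):
    im=cv2.imread(f)[y0:y1,x0:x1]; s=min(800/(x1-x0),600/(y1-y0))
    im=cv2.resize(im,None,fx=s,fy=s,interpolation=cv2.INTER_CUBIC)
    for x in range((x0//10+1)*10,x1,10):
        cv2.line(im,(int((x-x0)*s),0),(int((x-x0)*s),6),(0,0,255),1); cv2.putText(im,str(x),(int((x-x0)*s)-10,18),0,.35,(0,0,255),1)
    for y in range((y0//10+1)*10,y1,10):
        cv2.line(im,(0,int((y-y0)*s)),(6,int((y-y0)*s)),(0,0,255),1); cv2.putText(im,str(y),(8,int((y-y0)*s)+4),0,.35,(0,0,255),1)
    cv2.imwrite(o,im)
crop("pics/wrist1.png","pics/wrist1c.png",195,30,435,210)
crop("pics/wrist1.png","pics/wrist1d.png",180,190,380,340)
E
```

```text
(no output)
```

View pics/wrist1c.png

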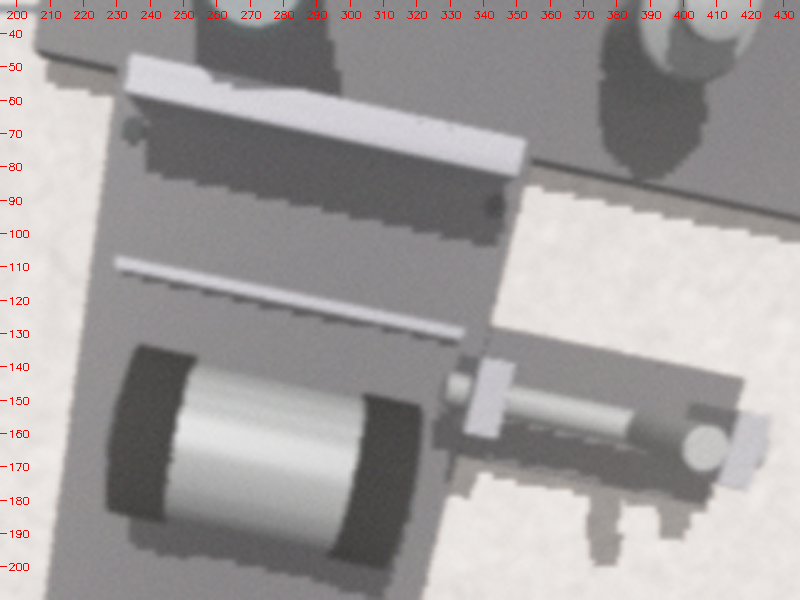

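View pics/wrist1d.png

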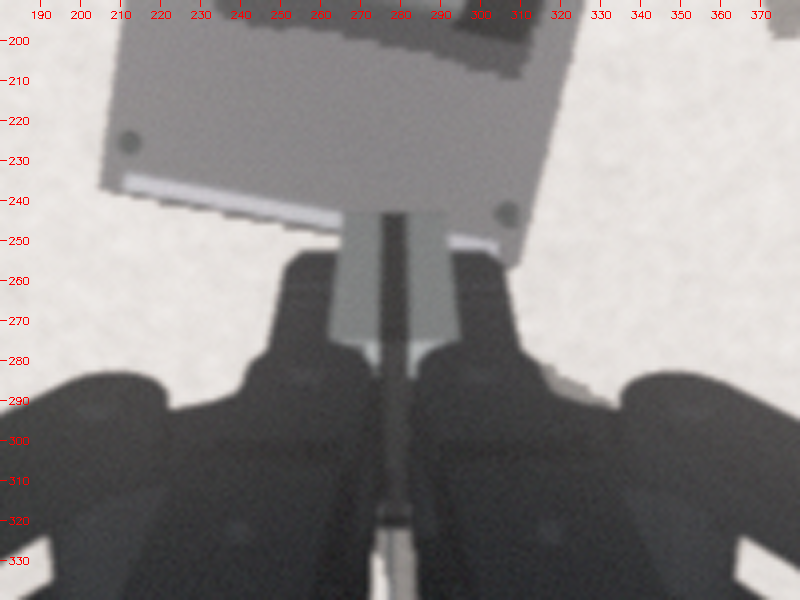

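View pics/scene1.png

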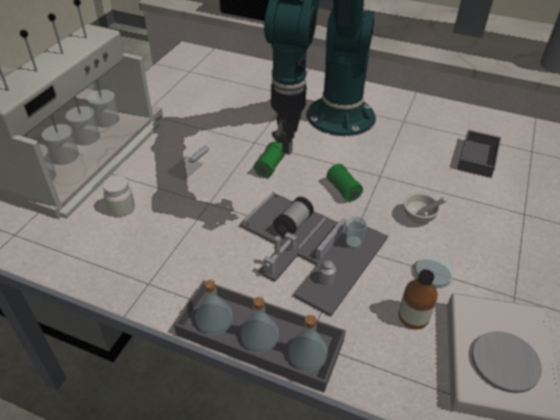

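```bash
cat > fit2.py <<'E'
from h import *
from workcell import arm
C={n:arm.camera_params(n) for n in("scene","side")}
K=np.load("w1.npz")["intrinsics"]
C["w0"]=dict(intrinsics=K,rvec=np.array([-2.86548532e+00, -1.04116963e-03,  2.33825772e-03]),tvec=np.array([-0.72369591, -0.03608821,  0.37812015]))
C["w1"]=dict(np.load("w1.npz"))
O=[("w0",(-130,75,12),(68.5,224)),("w0",(-130,-75,12),(182.5,244)),("w0",(44.5,65,14),(74,84.5)),("w0",(44.5,-65,14),(189,108.5)),
("w0",(25,-133,98),(230,138)),("w0",(110,-75,12),(206,51)),
("w1",(95,65,47),(231.9,57.6)),("w1",(95,-65,47),(349.8,83.1)),("w1",(107,65,47),(234.9,45.9)),("w1",(107,-65,47),(352.8,71.4)),
("w1",(44.5,65,14),(229.5,108.6)),("w1",(44.5,-65,14),(333.9,129.3)),("w1",(25,-133,98),(406.8,164.1)),("w1",(25,-72,55),(342,149.1)),("w1",(25,-162,55),(418.5,165)),
("w1",(110,-75,12),(354.6,78)),("w1",(-130,75,12),(204.5,237.5)),("w1",(-130,-75,12),(309,257)),
("side",(208,-185,12),(196.8,270)),("side",(208,105,12),(292,297)),("side",(110,105,12),(303,270.4)),("side",(110,-185,12),(211.4,246)),
("side",(-130,75,12),(316,216)),("side",(25,-133,98),(238,210)),
("scene",(-130,75,12),(273,193)),("scene",(-130,-75,12),(239.5,224.5)),("scene",(208,105,12),(387.5,236.3)),("scene",(110,-185,12),(292.5,295.8)),("scene",(25,-133,98),(277.5,238))]
def f(x): return np.concatenate([proj(toW(b,x),C[n])[0]-uv for n,b,uv in O])
s=least_squares(f,[.6,.15,.005,1.5],x_scale=[.01,.01,.01,.1],loss='soft_l1')
print(s.x,"yaw deg",np.degrees(s.x[3]))
for (n,b,uv),r in zip(O,f(s.x).reshape(-1,2)): print(n,b,r.round(1))
print("pin",tri([((406.8,164.1),C["w1"]),((230,138),C["w0"]),((238,210),C["side"]),((277.5,238),C["scene"])]),tri([((406.8,164.1),C["w1"]),((230,138),C["w0"])]), toW((25,-133,98),s.x))
for nm,b in dict(seat=(65,0,42),sill=(44.5,0,12),knobA=(25,-88,98),stop=(95,0,47)).items(): print(nm,toW(b,s.x).round(4))
json.dump(list(s.x),open("bed.json","w"))
E
python3 fit2.py
```

```text
[ 5.47942955e-01  5.65365311e-02 -1.04130661e-03  1.37426096e+00] yaw deg 78.73935295658266
w0 (-130, 75, 12) [-0.2 -0.1]
w0 (-130, -75, 12) [0.  0.7]
w0 (44.5, 65, 14) [2.5 0.1]
w0 (44.5, -65, 14) [ 0.6 -0.5]
w0 (25, -133, 98) [4.  2.1]
w0 (110, -75, 12) [-0.2 -1.7]
w1 (95, 65, 47) [-0.   0.3]
w1 (95, -65, 47) [-0.2  0.3]
w1 (107, 65, 47) [-1.3 -0.2]
w1 (107, -65, 47) [-0.3  0.3]
w1 (44.5, 65, 14) [ 0.3 -0.2]
w1 (44.5, -65, 14) [-1.   0.5]
w1 (25, -133, 98) [2.2 0.7]
w1 (25, -72, 55) [-0.9  0.1]
w1 (25, -162, 55) [-1.2 -0.2]
w1 (110, -75, 12) [-0.4 -2.1]
w1 (-130, 75, 12) [-0.4 -0.7]
w1 (-130, -75, 12) [ 0.2 -0.7]
side (208, -185, 12) [-1.6 -0.4]
side (208, 105, 12) [-0.2  0.3]
side (110, 105, 12) [-0.2  0.2]
side (110, -185, 12) [-0.5  0.1]
side (-130, 75, 12) [-0.2 -1. ]
side (25, -133, 98) [-1.9  0.9]
scene (-130, 75, 12) [-0.8 -1.4]
scene (-130, -75, 12) [ 0.1 -1. ]
scene (208, 105, 12) [ 0.7 -0.7]
scene (110, -185, 12) [ 2.  -1.8]
scene (25, -133, 98) [-0.7  1.3]
pin [0.67941253 0.05587378 0.09966362] [0.67999005 0.0566134  0.09931362] [[0.68326439 0.055084   0.09695869]]
seat [[0.5606 0.1203 0.041 ]]
sill [[0.5566 0.1002 0.011 ]]
knobA [[0.6391 0.0639 0.097 ]]
stop [[0.5665 0.1497 0.046 ]]
```

```bash
cat > tube.py <<'E'
from h import *
x=json.load(open("bed.json"))
def bed(p): return Ro.from_euler('z',-x[3]).apply(np.asarray(p)-x[:3])*1e3
def fit(outl,p,x0=(0,0,0)):
    """outl: seam corner pixels [(side +1/-1 (steel y=±30), which +1 front(+x)/-1 rear, (u,v))]; fit tube x,y,yaw using silhouette points radius 29 mid collar/steel"""
    c=-cv2.Rodrigues(p["rvec"])[0].T@p["tvec"]
    cb=bed(c)
    def f(t):
        out=[]
        Rt=Ro.from_euler('z',t[2])
        cl=Rt.inv().apply(cb-[t[0],t[1],42])
        for s,w,uv in outl:
            r=28.; d=np.hypot(cl[0],cl[2]); a=np.arctan2(cl[2],cl[0]); b=np.arccos(r/d)
            an=a-b if w>0 else a+b
            P=Rt.apply([r*np.cos(an),s*30,r*np.sin(an)])+[t[0],t[1],42]
            out.append(proj(toW(P,x),p)[0]-uv)
        return np.concatenate(out)
    s=least_squares(f,[-10,0,0.],x_scale=[1,1,.01]); return s.x,f(s.x).reshape(-1,2)
E
python3 - <<'E'
from tube import *
p=dict(np.load("w1.npz"))
cr=lambda a,b:(195+a*.3,30+b*.3)
t,r=fit([(1,1,cr(197,360)),(1,-1,cr(165,521)),(-1,1,cr(366,396)),(-1,-1,cr(328,555))],p)
print(t,np.degrees(t[2]),r.round(1)); print(toW((t[0],t[1],70),x))
E
```

```text
[-12.12271452  -1.99554968  -0.01703812] -0.9762121098221862 [[ 0.1  0.7]
 [ 0.4 -1. ]
 [-0.8  0.9]
 [ 0.4 -0.8]]
[[0.54753285 0.04425751 0.06895869]]
```

```bash
cat > go.py <<'E'
import sys
from tube import *
from workcell import arm
s=arm.sense(); R=Ro.from_euler('xyz',s["tcp_rot"])
P=s["position"]; print("t",round(s["t"],2),"bed",bed(P).round(1),"z",P[2].round(4),"F",s["contact_force"].round(1))
# desired orientation: tool z = bed +x, tool y down
bx=np.array([np.cos(x[3]),np.sin(x[3]),0]); yd=np.array([0,0,-1.]); D=Ro.from_matrix(np.column_stack([np.cross(yd,bx),yd,bx]))
print("turn units",((R.inv()*D).as_rotvec()/.1).round(2))
if len(sys.argv)>3:
    T=toW((float(sys.argv[1]),float(sys.argv[2]),0),x)[0]; T[2]=float(sys.argv[3])
    print("target",T.round(4),"shift mm",(R.inv().apply(T-P)*1e3).round(1),"units",(R.inv().apply(T-P)/.05).round(2))
E
python3 go.py -21 -1 0.12
```

```text
t 1.15 bed [-29.8 -11.4 273.6] z 0.2726 F [-0.5 -0.2 -0.2]
turn units [ 0.02  1.96 -0.05]
target [0.5448 0.0357 0.12  ] shift mm [ -7.7 152.6  10.8] units [-0.15  3.05  0.22]
```

Emit:
drive_tool(commands="0 0.6 0.1 0 0.6 0 -1; 0 0.6 0.1 0 0.6 0 -1; 0 0.7 0 0 0.6 0 -1; 0 0.7 0 0 0.2 0 -1; 0 0.3 0 0 0 0 -1")

```text
t: 1.65
position: [0.5625, 0.0351, 0.1262]
tcp_rot: [-1.569, -0.009, -0.211]
contact_force: [0.2, -0.5, 0.8]
gripper_width: -0.0002
```

```bash
python3 go.py -21 -1 0.105
```

```text
t 1.65 bed [-18.2 -18.5 127.3] z 0.1262 F [ 0.2 -0.5  0.8]
turn units [-0.02 -0.15  0.09]
target [0.5448 0.0357 0.105 ] shift mm [-17.6  21.1  -3.1] units [-0.35  0.42 -0.06]
```

Emit:
drive_tool(commands="-0.2 0.1 0 0 -0.1 0 -1; -0.15 0.2 0 0 0 0.1 -1; 0 0.1 0 0 0 0 -1; 0 0 0 0 0 0 -1")

```text
t: 2.05
position: [0.5446, 0.0389, 0.1029]
tcp_rot: [-1.57, 0.004, -0.2]
contact_force: [0.1, 0.5, -0.5]
gripper_width: 0.0002
```

```bash
python3 go.py -21 -1 0.1;python3 - <<'E'
from workcell import arm
import cv2
im=arm.snapshot("side")[:,:,::-1][150:270,180:340]; cv2.imwrite("pics/side2.png",cv2.resize(im,None,fx=5,fy=5,interpolation=2))
E
```

```text
t 2.05 bed [-1.80e+01 -1.00e-01  1.04e+02] z 0.1029 F [ 0.1  0.5 -0.5]
turn units [-0.01 -0.04 -0.04]
target [0.5448 0.0357 0.1   ] shift mm [ 0.9  2.9 -3. ] units [ 0.02  0.06 -0.06]
```

View pics/side2.png

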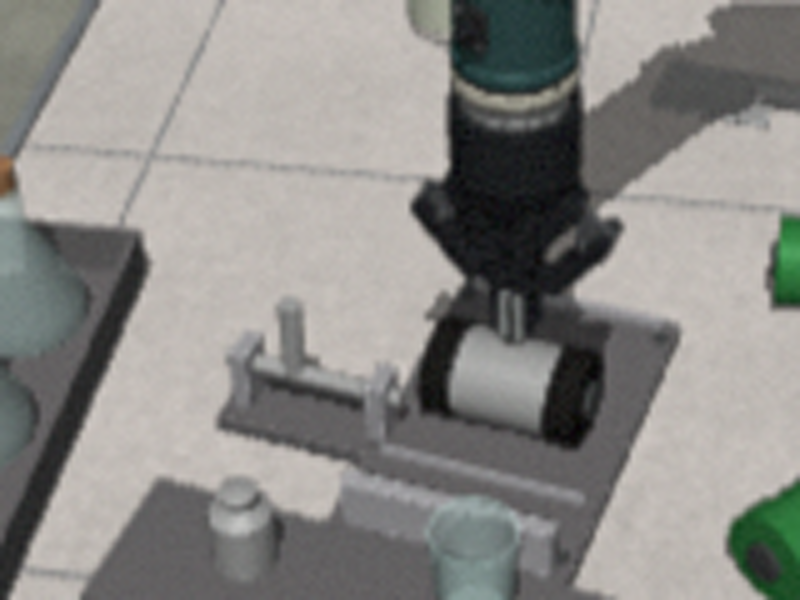

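Emit:
drive_tool(commands="0 0.04 -0.06 0 0 0 -1; 0 0.03 0 0 0 0 -1; 0 0.02 0 0 0 0 -1")

```text
t: 2.4
position: [0.5462, 0.0356, 0.1006]
tcp_rot: [-1.568, -0.001, -0.201]
contact_force: [0.7, -0.7, -0.5]
gripper_width: -0.0
```

Emit:
drive_tool(commands="0 0.02 0 0 0 0 -1")

```text
t: 2.5
position: [0.5465, 0.0355, 0.0999]
tcp_rot: [-1.568, -0.002, -0.201]
contact_force: [0.0, -0.2, 0.3]
gripper_width: 0.0001
```

Emit:
drive_tool(commands="0 0.02 0 0 0 0 -1")

```text
t: 2.6
position: [0.5467, 0.0355, 0.099]
tcp_rot: [-1.568, -0.002, -0.201]
contact_force: [-0.5, -1.5, -0.8]
gripper_width: 0.0
```

Emit:
drive_tool(commands="0 0.02 0 0 0 0 -1")

```text
t: 2.7
position: [0.5469, 0.0355, 0.098]
tcp_rot: [-1.568, -0.003, -0.201]
contact_force: [0.2, 0.1, 0.0]
gripper_width: -0.0002
```

Emit:
drive_tool(commands="0 0.02 0 0 0 0 -1")

```text
t: 2.8
position: [0.5469, 0.0355, 0.097]
tcp_rot: [-1.568, -0.003, -0.201]
contact_force: [-0.2, 0.3, 0.1]
gripper_width: 0.0
```

Emit:
drive_tool(commands="0 0.02 0 0 0 0 -1")

```text
t: 2.9
position: [0.547, 0.0355, 0.0961]
tcp_rot: [-1.568, -0.003, -0.201]
contact_force: [-2.2, 0.1, 10.7]
gripper_width: -0.0
```

Emit:
drive_tool(commands="0 0.01 0.08 0 0 0 -1")

```text
t: 3.0
position: [0.5477, 0.0388, 0.0963]
tcp_rot: [-1.568, -0.002, -0.202]
contact_force: [-2.4, -0.2, 10.8]
gripper_width: 0.0002
```

Emit:
drive_tool(commands="0 0.01 0.08 0 0 0 -1")

```text
t: 3.1
position: [0.5485, 0.0428, 0.0965]
tcp_rot: [-1.568, -0.002, -0.203]
contact_force: [-1.3, 0.8, 5.5]
gripper_width: -0.0002
```

Emit:
drive_tool(commands="0 0.012 0.1 0 0 0 -1; 0 0.012 0.1 0 0 0 -1")

```text
t: 3.3
position: [0.5506, 0.0527, 0.0965]
tcp_rot: [-1.568, -0.002, -0.203]
contact_force: [-1.0, 0.6, 5.3]
gripper_width: 0.0003
```

Emit:
drive_tool(commands="0 0.012 0.1 0 0 0 -1; 0 0.012 0.1 0 0 0 -1")

```text
t: 3.5
position: [0.5528, 0.0631, 0.0966]
tcp_rot: [-1.567, -0.003, -0.203]
contact_force: [-0.9, -0.6, 5.9]
gripper_width: 0.0002
```

```bash
python3 go.py 0 0 0.1; python3 - <<'E'
from workcell import arm
import cv2,numpy as np
p=arm.camera_params("wrist");np.savez("w2.npz",**p)
cv2.imwrite("pics/wrist2.png",arm.snapshot("wrist")[:,:,::-1])
E
```

```text
t 3.5 bed [ 7.4 -3.5 97.6] z 0.0966 F [-0.9 -0.6  5.9]
turn units [-0.03 -0.07  0.03]
target [0.5479 0.0565 0.1   ] shift mm [-3.5 -3.5 -7.4] units [-0.07 -0.07 -0.15]
```

View pics/wrist2.png

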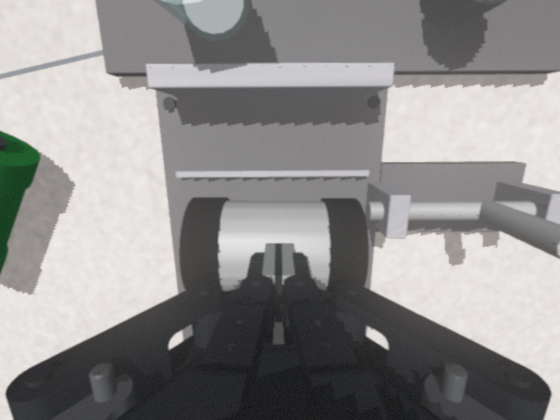

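```bash
cat > front.py <<'E'
import sys
from tube import *
def front(p,pts,r=30.):
    """pts: [(y_local,(u,v))] collar/steel front silhouette points; solves x,yaw"""
    cb=bed(-cv2.Rodrigues(p["rvec"])[0].T@p["tvec"])
    def f(t):
        o=[]
        Rt=Ro.from_euler('z',t[1]); cl=Rt.inv().apply(cb-[t[0],0,42])
        d=np.hypot(cl[0],cl[2]); an=np.arctan2(cl[2],cl[0])-np.arccos(r/d)
        for yl,uv in pts:
            P=Rt.apply([r*np.cos(an),yl,r*np.sin(an)])+[t[0],0,42]
            o.append((proj(toW(P,x),p)[0]-uv)[1])
        return o
    s=least_squares(f,[0,0.],x_scale=[1,.01]); return s.x
E
python3 - <<'E'
from front import *
p=dict(np.load("w2.npz"))
t=front(p,[(40,(208,198)),(-40,(345,198))]);print(t,np.degrees(t[1]))
for b in((44.5,65,14),(44.5,-65,14),(95,65,47),(95,-65,47),(107,65,47),(107,-65,47)):print(b,proj(toW(b,x),p)[0].round(1))
E
```

```text
[ 2.45737727 -0.00714312] -0.40927062751342447
(44.5, 65, 14) [178.4 173.4]
(44.5, -65, 14) [366.3 172.1]
(95, 65, 47) [149.2  89.3]
(95, -65, 47) [391.4  87.8]
(107, 65, 47) [146.3  64.8]
(107, -65, 47) [393.7  63.3]
```

Emit:
drive_tool(commands="0 0.012 0.1 0 0 0 -1; 0 0.012 0.06 0 0 0 -1; 0 0.012 0.02 0 0 0 -1; 0 0.01 0 0 0 0 -1")

```text
t: 3.95
position: [0.5554, 0.075, 0.0964]
tcp_rot: [-1.565, -0.003, -0.201]
contact_force: [-1.9, 0.2, 5.9]
gripper_width: -0.0003
```

Emit:
drive_tool(commands="0 0 0 0 0 0 -1; 0 -0.1 0 0 0 0 -1; 0 -0.2 0 0 0 0 -1;-0.07 0 -0.2 0 0 0 -1;0 0 -0.18 0 0 0 -1")

```text
t: 4.45
position: [0.5477, 0.0573, 0.1124]
tcp_rot: [-1.564, -0.004, -0.198]
contact_force: [-0.3, 0.5, -0.1]
gripper_width: -0.0002
```

```bash
python3 go.py 0 0 0.1; python3 - <<'E'
from workcell import arm
import cv2,numpy as np
p=arm.camera_params("wrist");np.savez("w3.npz",**p)
cv2.imwrite("pics/wrist3.png",arm.snapshot("wrist")[:,:,::-1])
E
```

```text
t 4.45 bed [  0.7   0.3 113.4] z 0.1124 F [-0.3  0.5 -0.1]
turn units [-0.06 -0.02  0.04]
target [0.5479 0.0565 0.1   ] shift mm [ 0.3 12.4 -0.8] units [ 0.01  0.25 -0.02]
```

View pics/wrist3.png

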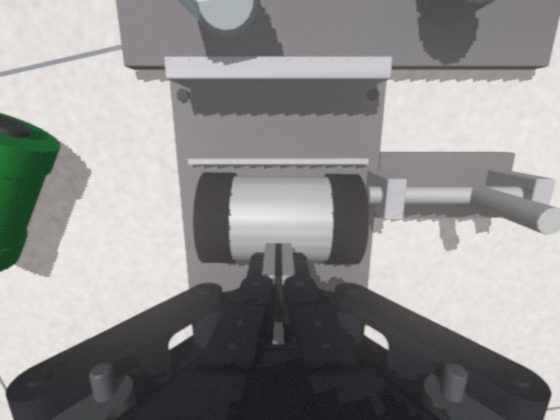

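```bash
python3 - <<'E'
from front import *
p=dict(np.load("w3.npz"))
t=front(p,[(40,(216,173.5)),(-40,(348,174.5))]);print(t,np.degrees(t[1]))
im=cv2.imread("pics/wrist3.png")[140:280,170:400];cv2.imwrite("pics/wrist3c.png",cv2.resize(im,None,fx=3.4,fy=3.4,interpolation=2))
E
```

```text
[ 8.6073433  -0.01024003] -0.5867106704299944
```

View pics/wrist3c.png

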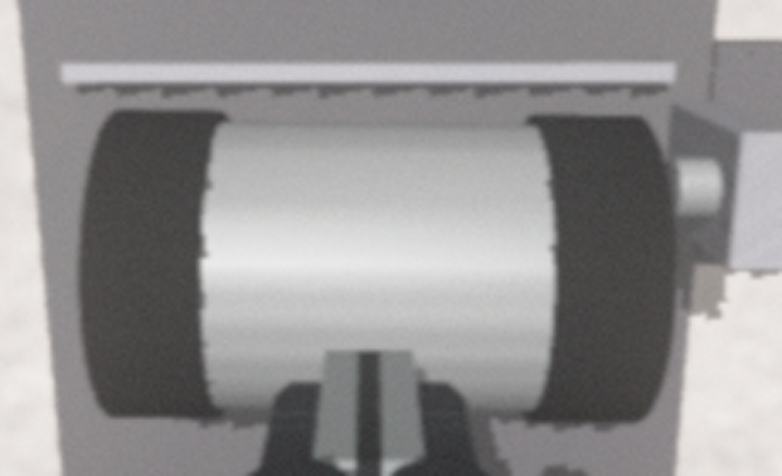

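Emit:
drive_tool(commands="0 0.15 -0.02 -0.05 0 0.04 -1; 0 0.12 0 0 0 0 -1; 0 0.05 0 0 0 0 -1; 0 0 0 0 0 0 -1")

```text
t: 4.9
position: [0.5476, 0.0519, 0.0953]
tcp_rot: [-1.572, 0.001, -0.204]
contact_force: [-1.3, -1.0, 11.6]
gripper_width: -0.0002
```

Emit:
drive_tool(commands="0 0.02 0 0 0 0 -1")

```text
t: 5.0
position: [0.5476, 0.0517, 0.095]
tcp_rot: [-1.572, 0.001, -0.204]
contact_force: [-3.3, -1.4, 18.8]
gripper_width: 0.0001
```

Emit:
drive_tool(commands="0 -0.01 0.06 0 0 0 -1")

```text
t: 5.1
position: [0.548, 0.054, 0.0959]
tcp_rot: [-1.573, 0.002, -0.205]
contact_force: [-1.0, -0.3, 2.5]
gripper_width: -0.0002
```

Emit:
drive_tool(commands="0 0 0.08 0 0 0 -1")

```text
t: 5.2
position: [0.5489, 0.0579, 0.0961]
tcp_rot: [-1.573, 0.002, -0.205]
contact_force: [-0.8, -0.1, 6.6]
gripper_width: -0.0004
```

Emit:
drive_tool(commands="0 0.01 0.1 0 0 0 -1; 0 0.01 0.1 0 0 0 -1")

```text
t: 5.4
position: [0.5511, 0.0683, 0.0964]
tcp_rot: [-1.573, 0.003, -0.205]
contact_force: [-2.6, 0.5, 10.9]
gripper_width: -0.0003
```

Emit:
drive_tool(commands="0 0.01 0.1 0 0 0 -1; 0 0.01 0.1 0 0 0 -1")

```text
t: 5.6
position: [0.5535, 0.0798, 0.0965]
tcp_rot: [-1.572, 0.003, -0.204]
contact_force: [-1.3, -0.5, 7.9]
gripper_width: -0.0001
```

Emit:
drive_tool(commands="0 0.01 0.08 0 0 0 -1")

```text
t: 5.7
position: [0.5547, 0.0843, 0.0966]
tcp_rot: [-1.572, 0.003, -0.203]
contact_force: [-1.7, -4.0, 13.6]
gripper_width: -0.0002
```

Emit:
drive_tool(commands="0 0.01 0.06 0 0 0 -1")

```text
t: 5.8
position: [0.5553, 0.0861, 0.0969]
tcp_rot: [-1.574, 0.003, -0.203]
contact_force: [-3.6, -6.3, 14.6]
gripper_width: 0.0
```

```bash
python3 go.py 0 0 0.1; python3 - <<'E'
from workcell import arm
import cv2,numpy as np
p=arm.camera_params("wrist");np.savez("w4.npz",**p)
cv2.imwrite("pics/wrist4.png",arm.snapshot("wrist")[:,:,::-1])
im=cv2.imread("pics/wrist4.png")[120:280,150:410];cv2.imwrite("pics/wrist4c.png",cv2.resize(im,None,fx=3,fy=3,interpolation=2))
E
```

```text
t 5.8 bed [30.4 -1.5 97.9] z 0.0969 F [-3.6 -6.3 14.6]
turn units [ 0.03 -0.07 -0.03]
target [0.5479 0.0565 0.1   ] shift mm [ -1.3  -3.  -30.4] units [-0.03 -0.06 -0.61]
```

View pics/wrist4c.png

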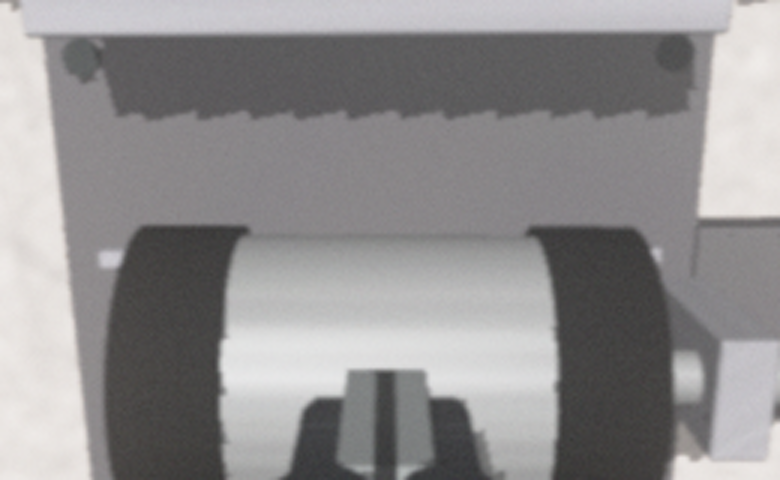

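```bash
python3 - <<'E'
from front import *
p=dict(np.load("w4.npz"))
t=front(p,[(40,(150+200/3,120+226/3)),(-40,(150+590/3,120+228/3))]);print(t,np.degrees(t[1]))
E
```

```text
[ 2.65010144e+01 -1.12016757e-02] -0.6418087388431122
```

Emit:
drive_tool(commands="0 -0.02 -0.02 0 0 0 -1; 0 -0.1 0 0 0 0 -1; 0 -0.15 0 0 -0.07 0 -1; -0.03 0 -0.14 0 0 0 -1; 0 0 -0.14 0 0 0 -1")

```text
t: 6.35
position: [0.551, 0.0736, 0.1105]
tcp_rot: [-1.573, 0.003, -0.192]
contact_force: [0.3, 0.3, -0.6]
gripper_width: 0.0001
```

Emit:
drive_tool(commands="0 0 0 0 0 0 -1; 0 0 0 0 0 0 -1")

```text
t: 6.55
position: [0.5504, 0.0717, 0.1104]
tcp_rot: [-1.574, 0.004, -0.194]
contact_force: [-0.6, 0.9, -0.7]
gripper_width: 0.0
```

```bash
python3 go.py 16 -1 0.1; python3 - <<'E'
from workcell import arm
import cv2,numpy as np
p=arm.camera_params("wrist");np.savez("w5.npz",**p)
cv2.imwrite("pics/wrist5.png",arm.snapshot("wrist")[:,:,::-1])
im=cv2.imread("pics/wrist5.png")[120:280,150:410];cv2.imwrite("pics/wrist5c.png",cv2.resize(im,None,fx=3,fy=3,interpolation=2))
E
```

```text
t 6.55 bed [ 15.4   0.5 111.4] z 0.1104 F [-0.6  0.9 -0.7]
turn units [ 0.03  0.03 -0.04]
target [0.552 0.072 0.1  ] shift mm [ 1.6 10.4  0.6] units [0.03 0.21 0.01]
```

View pics/wrist5c.png

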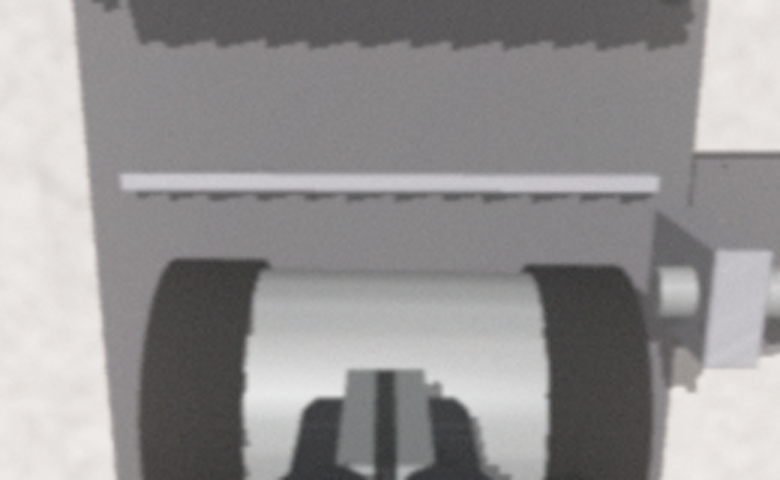

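```bash
python3 - <<'E'
from front import *
p=dict(np.load("w5.npz"))
t=front(p,[(40,(150+215/3,120+260/3)),(-40,(150+580/3,120+266/3))]);print(t,np.degrees(t[1]))
E
```

```text
[-0.3747246  -0.01423331] -0.8155083314227005
```

```bash
python3 - <<'E'
from workcell import arm
import cv2,numpy as np
cv2.imwrite("pics/wrist6.png",arm.snapshot("wrist")[:,:,::-1])
a=cv2.imread("pics/wrist6.png");b=cv2.imread("pics/wrist5.png")
im=np.vstack([a[180:280,150:410],b[180:280,150:410]]);cv2.imwrite("pics/wrist6c.png",cv2.resize(im,None,fx=3,fy=3,interpolation=2))
E
```

```text
(no output)
```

View pics/wrist6c.png

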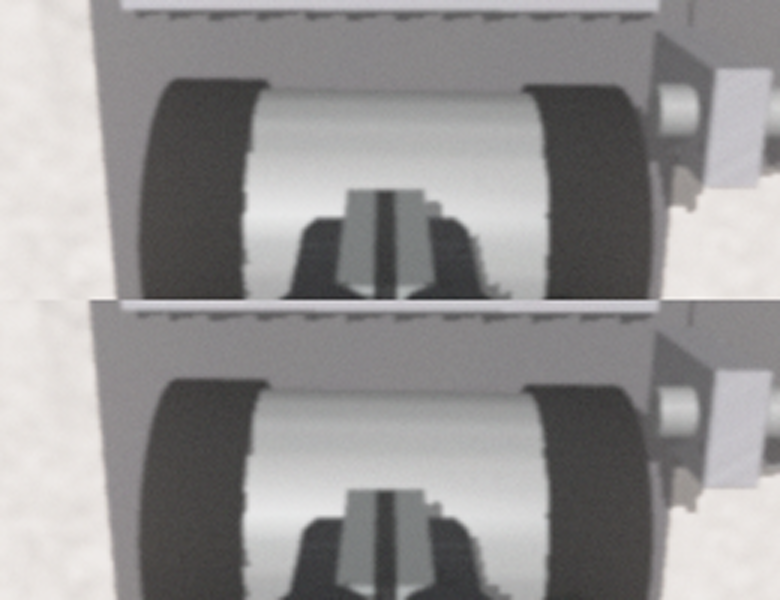

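Emit:
drive_tool(commands="0.02 0 -0.25 0 0 0 -1; 0 0.05 -0.22 0 0 0 -1; 0 0.1 0 0 0 0 -1; 0 0.05 0 0 0 0 -1; 0 0 0 0 0 0 -1")

```text
t: 7.15
position: [0.5463, 0.0457, 0.0991]
tcp_rot: [-1.574, 0.005, -0.195]
contact_force: [-0.2, -0.0, 0.9]
gripper_width: 0.0002
```

```bash
python3 go.py -9 -1 0.0975
```

```text
t 7.15 bed [-11.   -0.5 100.2] z 0.0991 F [-0.2 -0.   0.9]
turn units [ 0.04  0.02 -0.05]
target [0.5472 0.0475 0.0975] shift mm [0.5 1.6 2. ] units [0.01 0.03 0.04]
```

Emit:
drive_tool(commands="0 0.03 0.04 0 0 0 -1")

```text
t: 7.25
position: [0.5467, 0.0475, 0.0975]
tcp_rot: [-1.575, 0.005, -0.195]
contact_force: [-0.4, -0.1, 0.3]
gripper_width: 0.0004
```

Emit:
drive_tool(commands="0 0.015 0 0 0 0 -1")

```text
t: 7.35
position: [0.5468, 0.0483, 0.0965]
tcp_rot: [-1.574, 0.005, -0.194]
contact_force: [-0.9, -0.1, 2.0]
gripper_width: 0.0
```

Emit:
drive_tool(commands="0 0.012 0 0 0 0 -1")

```text
t: 7.45
position: [0.5469, 0.0487, 0.0963]
tcp_rot: [-1.574, 0.005, -0.194]
contact_force: [-1.7, -1.1, 9.2]
gripper_width: 0.0002
```

Emit:
drive_tool(commands="0 0.008 0.1 0 0 0 -1; 0 0.01 0.1 0 0 0 -1; 0 0.01 0.1 0 0 0 -1")

```text
t: 7.75
position: [0.5501, 0.0639, 0.0966]
tcp_rot: [-1.574, 0.004, -0.194]
contact_force: [-0.4, -0.5, 4.8]
gripper_width: 0.0003
```

Emit:
drive_tool(commands="0 0.01 0.1 0 0 0 -1; 0 0.01 0.06 0 0 0 -1; 0 0.008 0.02 0 0 0 -1; 0 0.005 0 0 0 0 -1")

```text
t: 8.15
position: [0.5528, 0.0765, 0.0966]
tcp_rot: [-1.571, 0.003, -0.191]
contact_force: [0.0, 0.2, 3.6]
gripper_width: 0.0
```

Emit:
drive_tool(commands="0 -0.02 0 0 0 0 -1; 0 -0.1 0 0 0 0 -1; 0 -0.1 0 0 0 0 -1; 0 0 -0.17 0 0 0 -1; 0 0 -0.1 0 0 0 -1")

```text
t: 8.65
position: [0.5504, 0.0636, 0.1078]
tcp_rot: [-1.571, 0.002, -0.188]
contact_force: [0.1, -0.6, 0.3]
gripper_width: 0.0
```

```bash
cat > look.py <<'E'
import sys
from workcell import arm
import cv2,numpy as np
n=sys.argv[1]
p=arm.camera_params("wrist");np.savez(n+".npz",**p)
cv2.imwrite(f"pics/{n}.png",arm.snapshot("wrist")[:,:,::-1])
im=cv2.imread(f"pics/{n}.png")[50:250,150:410];im=cv2.resize(im,None,fx=3,fy=3,interpolation=2);
for v in range(60,250,10): cv2.putText(im,str(v),(0,(v-50)*3+4),0,.35,(0,0,255),1)
for u in range(160,410,10): cv2.putText(im,str(u),((u-150)*3-10,10),0,.33,(0,0,255),1)
cv2.imwrite(f"pics/{n}c.png",im)
E
python3 go.py 0 -1 0.0975; python3 look.py w7
```

```text
t 8.65 bed [  7.4  -1.  108.8] z 0.1078 F [ 0.1 -0.6  0.3]
turn units [ 0.    0.08 -0.02]
target [0.5489 0.0563 0.0975] shift mm [-0.  10.3 -7.4] units [-0.    0.21 -0.15]
```

View pics/w7c.png

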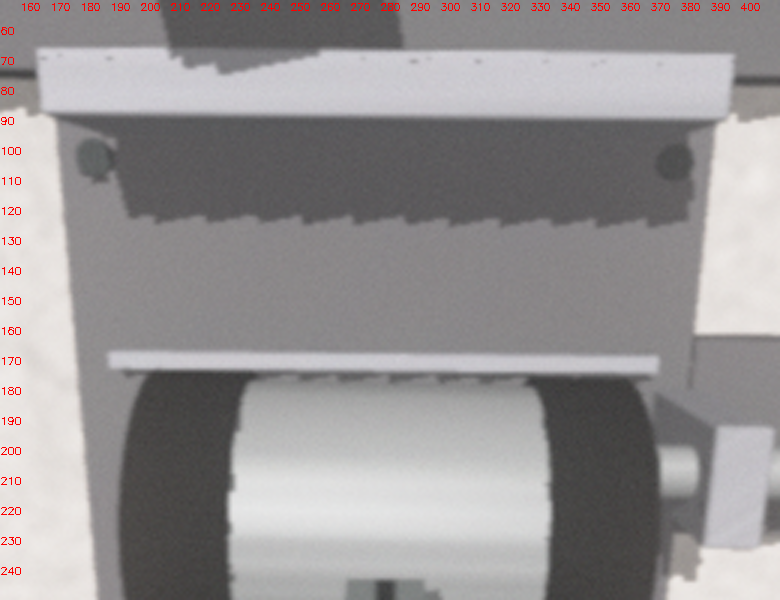

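```bash
python3 - <<'E'
from front import *
p=dict(np.load("w7.npz"))
t=front(p,[(40,(213,174)),(-40,(347,175.3))]);print(t,np.degrees(t[1]))
E
```

```text
[ 1.51229067e+01 -1.91830924e-03] -0.10991102303493466
```

Emit:
drive_tool(commands="0 0.12 -0.05 0 0.08 0 -1; 0 0.06 0 0 0 0 -1; 0 0 0 0 0 0 -1")

```text
t: 9.0
position: [0.5494, 0.0587, 0.0978]
tcp_rot: [-1.572, 0.003, -0.201]
contact_force: [0.1, -0.4, 0.5]
gripper_width: 0.0003
```

Emit:
drive_tool(commands="0 0.02 0 0 0 0 -1")

```text
t: 9.1
position: [0.5493, 0.0587, 0.0965]
tcp_rot: [-1.572, 0.003, -0.201]
contact_force: [0.0, 0.6, 0.5]
gripper_width: -0.0002
```

Emit:
drive_tool(commands="0 0.012 0 0 0 0 -1")

```text
t: 9.2
position: [0.5492, 0.0588, 0.0957]
tcp_rot: [-1.572, 0.004, -0.2]
contact_force: [0.0, 0.0, 3.9]
gripper_width: -0.0001
```

Emit:
drive_tool(commands="0 0.008 0.08 0 0 0 -1; 0 0.008 0.1 0 0 0 -1; 0 0.01 0.08 0 0 0 -1")

```text
t: 9.5
position: [0.552, 0.0713, 0.0965]
tcp_rot: [-1.573, 0.004, -0.202]
contact_force: [-0.8, 0.0, 5.0]
gripper_width: -0.0003
```

Emit:
drive_tool(commands="0 0.01 0.06 0 0 0 -1; 0 0.01 0.02 0 0 0 -1; 0 0.008 0 0 0 0 -1")

```text
t: 9.8
position: [0.5532, 0.0773, 0.0966]
tcp_rot: [-1.571, 0.003, -0.2]
contact_force: [-1.2, -0.8, 5.6]
gripper_width: 0.0
```

```bash
python3 go.py 0 -1 0.0975; python3 look.py w8
```

```text
t 9.8 bed [21.4 -1.1 97.6] z 0.0966 F [-1.2 -0.8  5.6]
turn units [ 0.   -0.03 -0.03]
target [0.5489 0.0563 0.0975] shift mm [ -0.1  -0.9 -21.4] units [-0.   -0.02 -0.43]
```

View pics/w8c.png

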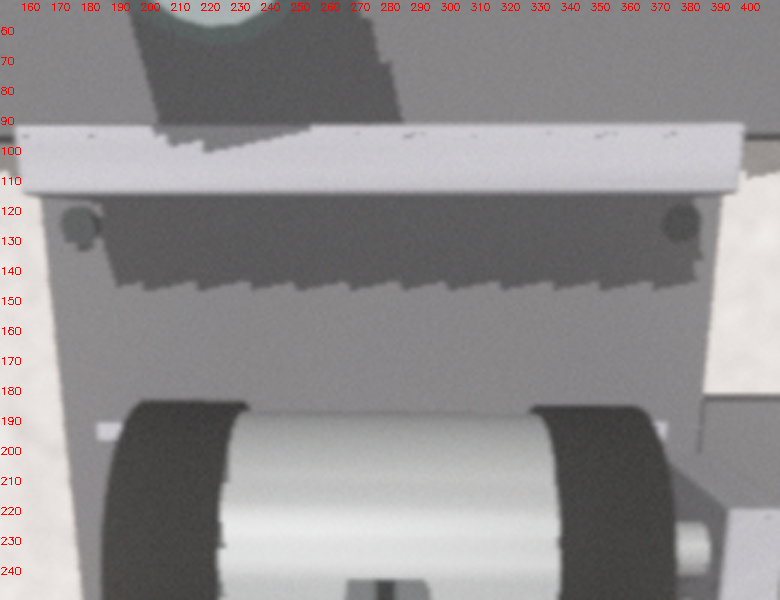

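```bash
python3 - <<'E'
from front import *
p=dict(np.load("w8.npz"))
t=front(p,[(40,(213,183.5)),(-40,(350,185.2))]);print(t,np.degrees(t[1]))
E
```

```text
[ 2.49934123e+01 -1.54756459e-02] -0.8866891974014639
```

Emit:
drive_tool(commands="0 -0.01 0 0 0 0 -1; 0 -0.06 0 0 0 0 -1; 0 -0.08 0 0 0 0 -1; 0 0 -0.1 0 0 0 -1; 0 0 -0.1 0 0 0 -1")

```text
t: 10.35
position: [0.5514, 0.0677, 0.104]
tcp_rot: [-1.571, 0.003, -0.198]
contact_force: [-0.2, 0.3, 0.2]
gripper_width: -0.0003
```

```bash
python3 go.py 12 -1 0.0975; python3 look.py w9
```

```text
t 10.35 bed [ 11.7  -1.2 105. ] z 0.104 F [-0.2  0.3  0.2]
turn units [ 0.   -0.01 -0.03]
target [0.5513 0.0681 0.0975] shift mm [-0.2  6.5  0.3] units [-0.    0.13  0.01]
```

View pics/w9c.png

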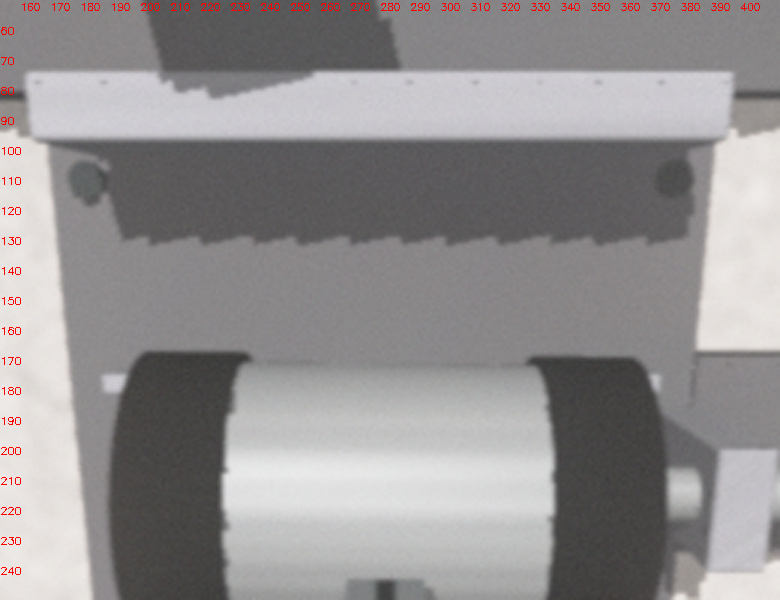

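```bash
python3 - <<'E'
from front import *
p=dict(np.load("w9.npz"))
t=front(p,[(40,(213,167)),(-40,(350,168.7))]);print(t,np.degrees(t[1]))
E
```

```text
[ 2.44360481e+01 -1.41513625e-02] -0.8108133452098502
```

Emit:
drive_tool(commands="0 0.1 0 0 0 0 -1; 0 0.04 0 0 0 0 -1; 0 0 0 0 0 0 -1")

```text
t: 10.7
position: [0.5508, 0.0654, 0.0962]
tcp_rot: [-1.572, 0.003, -0.201]
contact_force: [-0.5, 0.0, -0.1]
gripper_width: -0.0
```

Emit:
drive_tool(commands="0 0.015 0 0 0 0 -1")

```text
t: 10.8
position: [0.5508, 0.0654, 0.0952]
tcp_rot: [-1.572, 0.004, -0.201]
contact_force: [0.3, -0.2, 2.7]
gripper_width: -0.0
```

Emit:
drive_tool(commands="0 0.015 0 0 0 0 -1")

```text
t: 10.9
position: [0.5509, 0.0653, 0.0948]
tcp_rot: [-1.572, 0.004, -0.201]
contact_force: [-1.2, -1.0, 11.1]
gripper_width: -0.0001
```

Emit:
drive_tool(commands="0 -0.03 0.04 0 0 0 -1; 0 0 0.06 0 0 0 -1; 0 0.01 0 0 0 0 -1")

```text
t: 11.2
position: [0.5523, 0.0709, 0.0963]
tcp_rot: [-1.572, 0.003, -0.201]
contact_force: [-1.3, -0.5, 4.9]
gripper_width: 0.0003
```

```bash
python3 go.py 12 -1 0.0975
```

```text
t 11.2 bed [14.9 -1.5 97.3] z 0.0963 F [-1.3 -0.5  4.9]
turn units [ 0.01 -0.04 -0.03]
target [0.5513 0.0681 0.0975] shift mm [-0.5 -1.2 -2.9] units [-0.01 -0.02 -0.06]
```

Now the climb, row by row.

Emit:
drive_tool(commands="0 0.012 0.05 0 0 0 -1")

```text
t: 11.3
position: [0.5528, 0.0728, 0.0962]
tcp_rot: [-1.573, 0.003, -0.201]
contact_force: [-1.5, -3.1, 12.2]
gripper_width: -0.0003
```

Emit:
drive_tool(commands="0 0.012 0.05 0 0 0 -1")

```text
t: 11.4
position: [0.5532, 0.074, 0.0965]
tcp_rot: [-1.574, 0.003, -0.202]
contact_force: [-2.2, -4.3, 11.1]
gripper_width: 0.0001
```

Emit:
drive_tool(commands="0 0.01 0.06 0 0 0 -1")

```text
t: 11.5
position: [0.5536, 0.0749, 0.0968]
tcp_rot: [-1.577, 0.004, -0.203]
contact_force: [-2.9, -4.9, 9.7]
gripper_width: 0.0004
```

Emit:
drive_tool(commands="0 0.014 0.1 0 0 0 -1")

```text
t: 11.6
position: [0.5541, 0.0766, 0.0971]
tcp_rot: [-1.58, 0.005, -0.205]
contact_force: [-2.5, -6.4, 16.8]
gripper_width: -0.0
```

Emit:
drive_tool(commands="0 0.014 0.1 0 0 0 -1")

```text
t: 11.7
position: [0.5544, 0.0783, 0.0976]
tcp_rot: [-1.584, 0.006, -0.208]
contact_force: [-2.7, -5.9, 15.4]
gripper_width: -0.0003
```

Emit:
drive_tool(commands="0 0.01 0.1 0.06 -0.05 0 -1")

```text
t: 11.8
position: [0.5549, 0.0804, 0.0983]
tcp_rot: [-1.582, 0.007, -0.205]
contact_force: [-3.7, -4.3, 12.2]
gripper_width: 0.0004
```

Emit:
drive_tool(commands="0 0.01 0.1 0.06 -0.05 0 -1")

```text
t: 11.9
position: [0.5554, 0.0827, 0.0989]
tcp_rot: [-1.579, 0.008, -0.201]
contact_force: [-2.8, -4.0, 11.8]
gripper_width: 0.0002
```

Emit:
drive_tool(commands="0 0.01 0.1 0.06 -0.05 0 -1")

```text
t: 12.0
position: [0.5559, 0.0855, 0.0996]
tcp_rot: [-1.575, 0.008, -0.198]
contact_force: [-2.7, -3.3, 11.4]
gripper_width: 0.0001
```

Emit:
drive_tool(commands="0 0.012 0.1 0.04 -0.02 -0.05 -1")

```text
t: 12.1
position: [0.5565, 0.0885, 0.1001]
tcp_rot: [-1.573, 0.004, -0.198]
contact_force: [-2.1, -2.6, 12.1]
gripper_width: 0.0003
```

Emit:
drive_tool(commands="0 0.012 0.09 0.03 0 -0.05 -1")

```text
t: 12.2
position: [0.5569, 0.0916, 0.1006]
tcp_rot: [-1.571, -0.0, -0.199]
contact_force: [-2.1, -2.7, 10.8]
gripper_width: 0.0004
```

Emit:
drive_tool(commands="0 0.012 0.09 0.02 0 0 -1")

```text
t: 12.3
position: [0.5576, 0.0949, 0.101]
tcp_rot: [-1.57, 0.0, -0.2]
contact_force: [-2.1, -1.4, 9.2]
gripper_width: 0.0
```

Emit:
drive_tool(commands="0 0.012 0.08 0 0 0 -1")

```text
t: 12.4
position: [0.5583, 0.0983, 0.1014]
tcp_rot: [-1.571, 0.0, -0.201]
contact_force: [-2.3, -0.9, 7.9]
gripper_width: -0.0002
```

Emit:
drive_tool(commands="0 0.012 0.08 0 0 0 -1")

```text
t: 12.5
position: [0.559, 0.1019, 0.1016]
tcp_rot: [-1.571, 0.0, -0.202]
contact_force: [-2.0, -1.1, 8.1]
gripper_width: 0.0002
```

Emit:
drive_tool(commands="0 0.012 0.06 0 0 0 -1")

```text
t: 12.6
position: [0.5596, 0.1051, 0.1018]
tcp_rot: [-1.571, 0.0, -0.201]
contact_force: [-1.5, 0.8, 6.5]
gripper_width: -0.0
```

```bash
python3 go.py 12 -1 0.0975; python3 look.py w10
```

```text
t 12.6 bed [ 49.9  -2.  102.8] z 0.1018 F [-1.5  0.8  6.5]
turn units [ 0.   -0.05 -0.  ]
target [0.5513 0.0681 0.0975] shift mm [ -0.8   4.3 -37.9] units [-0.02  0.09 -0.76]
```

View pics/w10c.png

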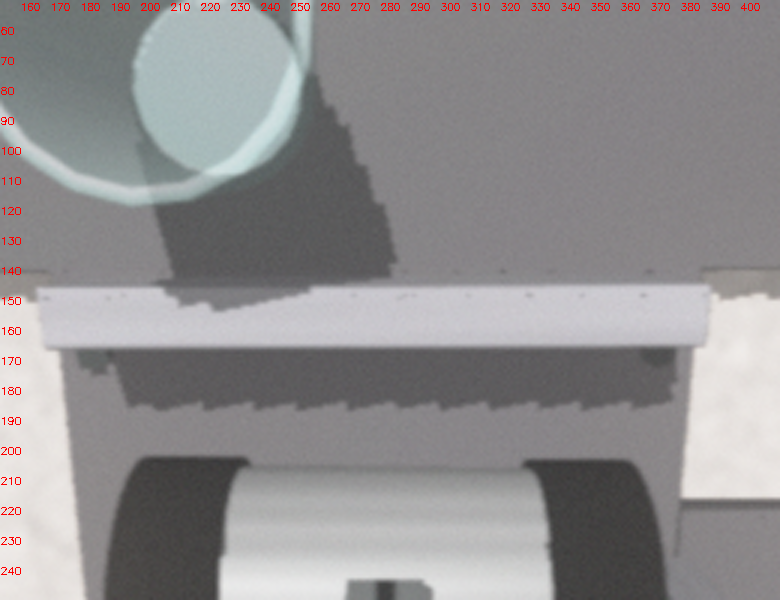

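```bash
python3 - <<'E'
import front as F
from front import *
p=dict(np.load("w10.npz"))
F.x=list(x); import tube; 
# raise by 5mm: shift bed z
x[2]+=.005
t=front(p,[(40,(213,202)),(-40,(347,203.3))]);print(t,np.degrees(t[1]))
E
```

```text
[ 4.02716461e+01 -1.56787667e-02] -0.8983271572702549
```

Emit:
drive_tool(commands="0 0.012 0.08 0 -0.03 0 -1")

```text
t: 12.75
position: [0.5605, 0.1096, 0.1017]
tcp_rot: [-1.571, 0.0, -0.198]
contact_force: [-1.2, 0.2, 4.8]
gripper_width: 0.0001
```

Emit:
drive_tool(commands="0 0.012 0.06 0 0 0 -1")

```text
t: 12.85
position: [0.5612, 0.1133, 0.1015]
tcp_rot: [-1.57, -0.0, -0.198]
contact_force: [-0.0, 0.3, 3.9]
gripper_width: 0.0
```

Emit:
drive_tool(commands="0 0.012 0.06 0 0 0 -1")

```text
t: 12.95
position: [0.562, 0.1168, 0.1011]
tcp_rot: [-1.569, -0.0, -0.197]
contact_force: [-0.7, 0.4, 3.4]
gripper_width: -0.0
```

```bash
python3 go.py 12 -1 0.0975; python3 look.py w11; python3 - <<'E'
from workcell import arm
import cv2
im=arm.snapshot("side")[:,:,::-1][170:290,200:320]; cv2.imwrite("pics/side3.png",cv2.resize(im,None,fx=5,fy=5,interpolation=2))
E
```

```text
t 12.95 bed [ 61.9  -2.  102.2] z 0.1011 F [-0.7  0.4  3.4]
turn units [-0.01 -0.01  0.  ]
target [0.5513 0.0681 0.0975] shift mm [ -0.9   3.6 -49.9] units [-0.02  0.07 -1.  ]
```

View pics/w11c.png

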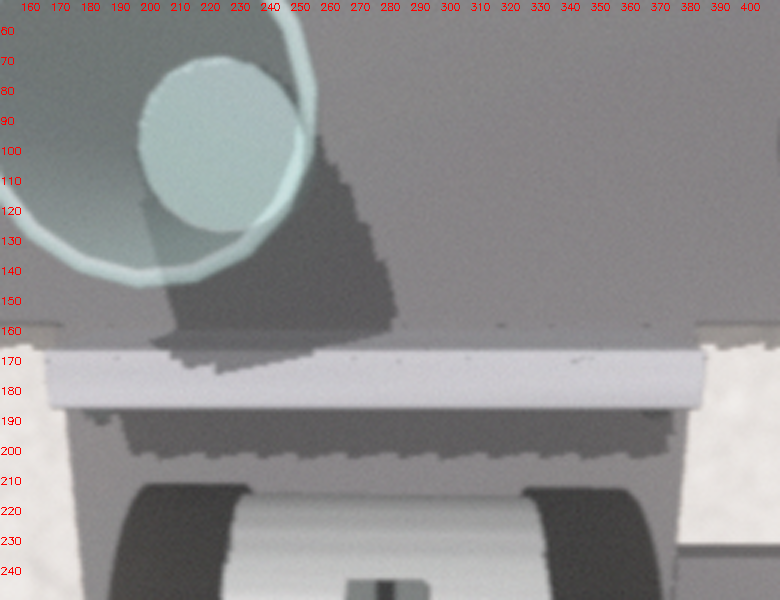

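View pics/side3.png

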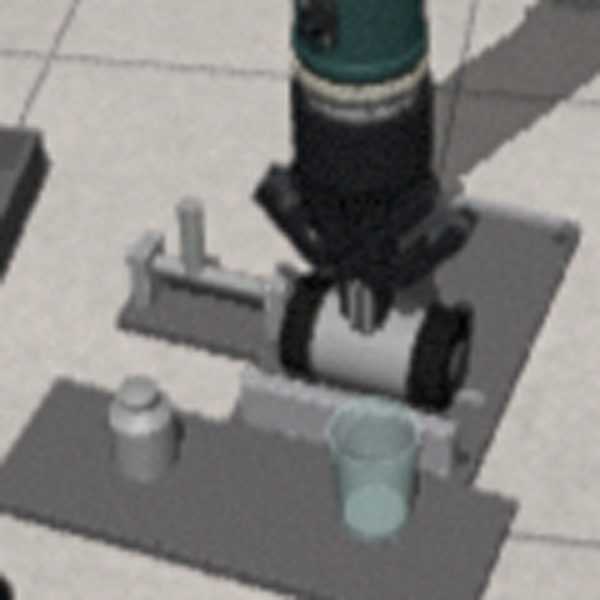

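```bash
python3 - <<'E'
from front import *
p=dict(np.load("w11.npz"))
x[2]+=.005
t=front(p,[(40,(213,211.5)),(-40,(347,212.7))]);print(t,np.degrees(t[1]))
for v in((95,65,47),(95,-65,47),(107,65,47)): print(proj(toW(v,json.load(open("bed.json"))),p)[0])
E
```

```text
[ 4.74806947e+01 -1.09593985e-02] -0.6279272816233209
[166.75697432 186.36271427]
[382.82936142 186.20659111]
[164.6446122  166.39827845]
```

Emit:
drive_tool(commands="0 0.012 -0.03 0 0 0 -1")

```text
t: 13.15
position: [0.5621, 0.117, 0.1008]
tcp_rot: [-1.568, -0.001, -0.196]
contact_force: [-2.1, 2.6, 10.3]
gripper_width: -0.0
```

Emit:
drive_tool(commands="0 0.01 -0.04 0 0 0 -1")

```text
t: 13.25
position: [0.5619, 0.1162, 0.1009]
tcp_rot: [-1.566, -0.001, -0.195]
contact_force: [-1.5, 1.9, 10.4]
gripper_width: 0.0003
```

```bash
python3 go.py 12 -1 0.0975; python3 look.py w12
```

```text
t 13.25 bed [ 61.3  -2.1 102. ] z 0.1009 F [-1.5  1.9 10.4]
turn units [-0.04  0.02  0.01]
target [0.5513 0.0681 0.0975] shift mm [ -1.1   3.2 -49.3] units [-0.02  0.06 -0.99]
```

View pics/w12c.png

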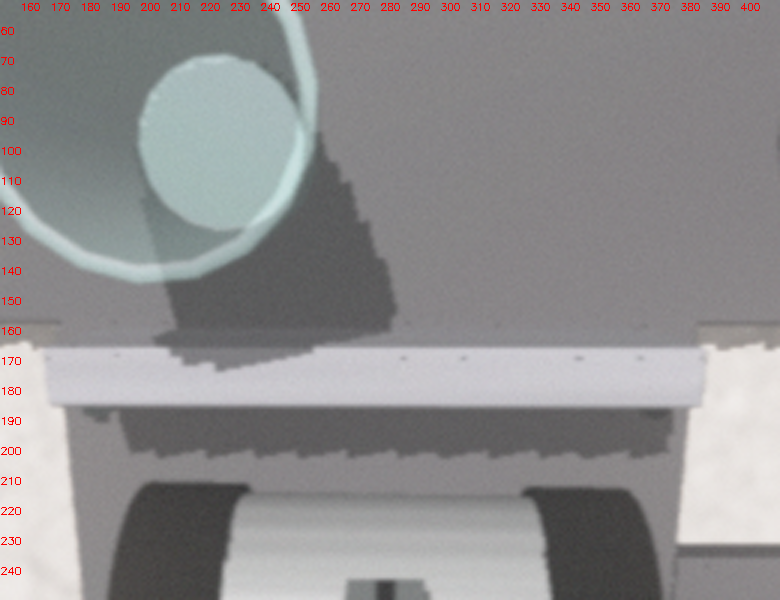

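Emit:
drive_tool(commands="0 0.004 -0.06 -0.03 0 0 -1")

```text
t: 13.4
position: [0.5613, 0.1137, 0.1013]
tcp_rot: [-1.568, -0.001, -0.195]
contact_force: [-0.5, 1.1, 7.3]
gripper_width: 0.0001
```

Emit:
drive_tool(commands="0 0.006 -0.06 0 0 0 -1")

```text
t: 13.5
position: [0.5607, 0.1112, 0.1016]
tcp_rot: [-1.568, -0.001, -0.194]
contact_force: [-1.8, 1.3, 7.6]
gripper_width: 0.0002
```

Emit:
drive_tool(commands="0 0.006 -0.03 0 0 0 -1")

```text
t: 13.6
position: [0.5604, 0.1095, 0.1017]
tcp_rot: [-1.568, -0.001, -0.195]
contact_force: [-0.4, 1.9, 6.1]
gripper_width: -0.0002
```

```bash
python3 go.py 12 -1 0.0975; python3 look.py w13
```

```text
t 13.6 bed [ 54.4  -1.9 102.7] z 0.1017 F [-0.4  1.9  6.1]
turn units [-0.03  0.02  0.01]
target [0.5513 0.0681 0.0975] shift mm [ -1.    4.1 -42.4] units [-0.02  0.08 -0.85]
```

View pics/w13c.png

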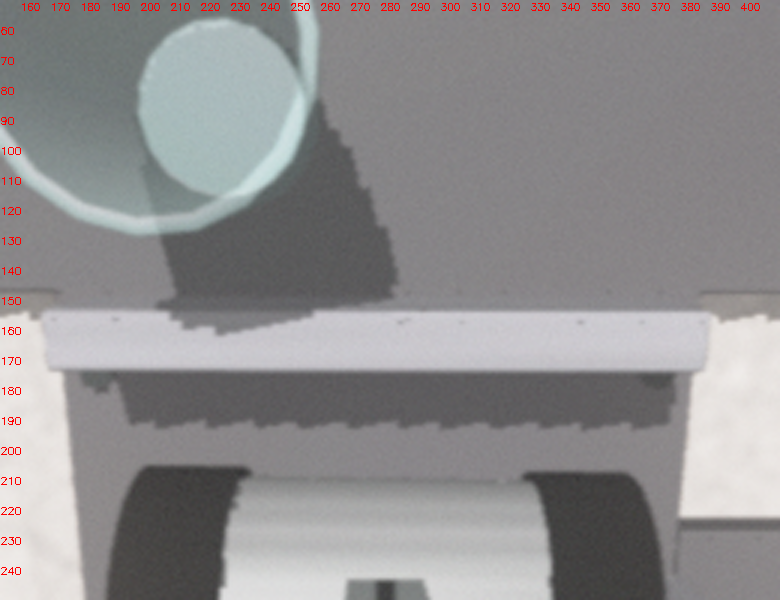

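```bash
python3 - <<'E'
from front import *
x0=list(x)
x[2]+=.0052
for n,a,b in(("w12",211,212.3),("w13",205.5,207.3)):
    p=dict(np.load(n+".npz"))
    t=front(p,[(40,(213,a)),(-40,(347,b))]);print(t,np.degrees(t[1]))
    print([proj(toW(v,x0),p)[0].round(1) for v in((95,65,47),(95,-65,47),(107,65,47))])
E
```

```text
[ 4.74967199e+01 -9.42415975e-03] -0.5399645793428494
[array([166.5, 185.4]), array([382.9, 185.8]), array([164.5, 165.4])]
[ 4.38150929e+01 -1.29426272e-02] -0.7415579116007612
[array([166.1, 173.7]), array([384. , 174.1]), array([164.1, 153.3])]
```

Emit:
drive_tool(commands="0 0.006 0.04 0 0 0 -1")

```text
t: 13.75
position: [0.5606, 0.1104, 0.1017]
tcp_rot: [-1.569, -0.0, -0.196]
contact_force: [-2.2, 0.1, 5.0]
gripper_width: -0.0001
```

Emit:
drive_tool(commands="0 0.004 0.01 0 0 0 -1; 0 0 0 0 0 0 -1")

```text
t: 13.95
position: [0.5606, 0.1104, 0.1017]
tcp_rot: [-1.569, -0.0, -0.196]
contact_force: [-0.4, 1.0, 4.5]
gripper_width: -0.0002
```

Emit:
drive_tool(commands="0 -0.01 0 0 0 0 -1; 0 -0.02 0 0 0 0 -1; 0 -0.06 0 0 0 0 -1")

```text
t: 14.25
position: [0.5598, 0.1092, 0.105]
tcp_rot: [-1.571, 0.001, -0.197]
contact_force: [-0.0, 0.4, 0.4]
gripper_width: 0.0002
```

```bash
python3 go.py 12 -1 0.0975; python3 look.py w14
```

```text
t 14.25 bed [ 53.9  -1.3 106.1] z 0.105 F [-0.   0.4  0.4]
turn units [ 0.   -0.   -0.01]
target [0.5513 0.0681 0.0975] shift mm [ -0.3   7.5 -41.9] units [-0.01  0.15 -0.84]
```

View pics/w14c.png

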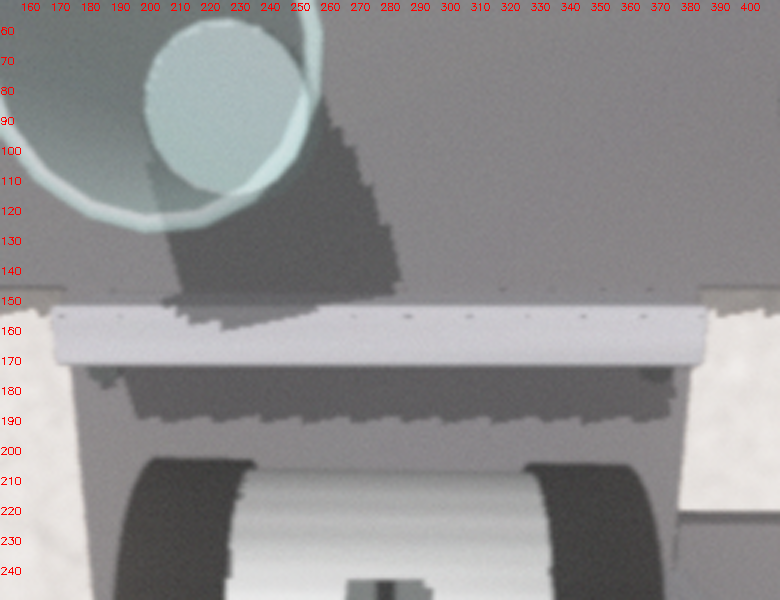

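```bash
python3 look.py w15; python3 - <<'E'
from front import *
x[2]+=.0052
for n,a,b in(("w14",203,204.8),):
    p=dict(np.load(n+".npz"))
    t=front(p,[(40,(213,a)),(-40,(347,b))]);print(t,np.degrees(t[1]))
a=cv2.imread("pics/w14.png").astype(int);b=cv2.imread("pics/w15.png").astype(int);print(abs(a-b)[190:250,190:370].mean(),abs(a-b)[60:180].mean())
E
```

```text
[ 4.39733675e+01 -1.50525584e-02] -0.8624480662697588
2.490462962962963 2.179469246031746
```

Emit:
drive_tool(commands="0 -0.08 0 0 0 0 -1; 0 -0.03 -0.1 0 0 0 -1; 0 0 -0.16 0 0 0 -1; 0 0 -0.12 0 0 0 -1; 0 0 0 0 0 0 -1")

```text
t: 14.85
position: [0.556, 0.0884, 0.1115]
tcp_rot: [-1.571, 0.0, -0.198]
contact_force: [-0.7, -0.6, 0.3]
gripper_width: -0.0002
```

```bash
python3 go.py 33 -1 0.103; python3 look.py w16
```

```text
t 14.85 bed [ 32.8  -1.7 112.5] z 0.1115 F [-0.7 -0.6  0.3]
turn units [ 0.   -0.01 -0.  ]
target [0.5554 0.0887 0.103 ] shift mm [-0.7  8.5  0.2] units [-0.01  0.17  0.  ]
```

View pics/w16c.png

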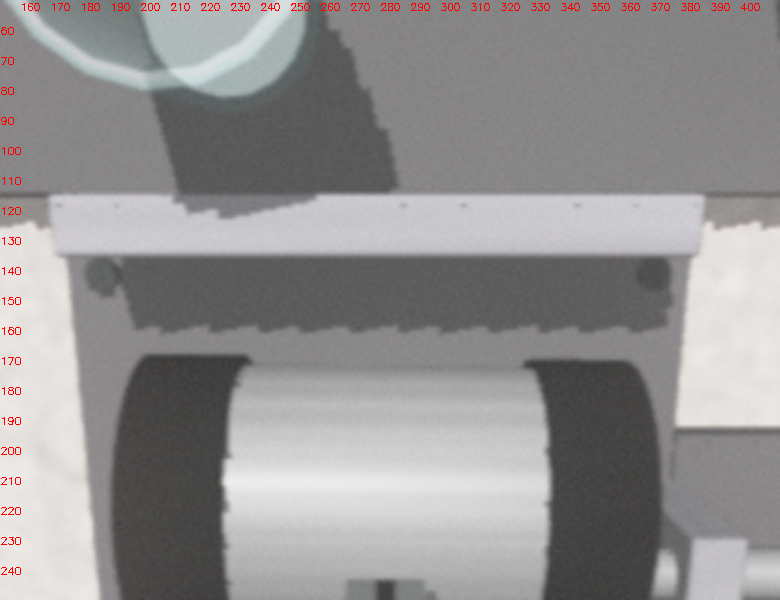

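Emit:
drive_tool(commands="0 0.06 0.04 0 0 0 -1; 0 0.06 0.03 0 0 0 -1; 0 0.02 0 0 0 0 -1; 0 0 0 0 0 0 -1")

```text
t: 15.3
position: [0.557, 0.0933, 0.1036]
tcp_rot: [-1.57, 0.0, -0.196]
contact_force: [0.1, 0.6, 0.1]
gripper_width: -0.0003
```

```bash
python3 go.py 36 -1 0.1025
```

```text
t 15.3 bed [ 37.8  -1.7 104.6] z 0.1036 F [0.1 0.6 0.1]
turn units [-0.01  0.   -0.  ]
target [0.556  0.0916 0.1025] shift mm [-0.7  1.1 -1.8] units [-0.01  0.02 -0.04]
```

Emit:
drive_tool(commands="0 0.015 -0.03 0 0 0 -1")

```text
t: 15.4
position: [0.5567, 0.0923, 0.1027]
tcp_rot: [-1.57, 0.0, -0.196]
contact_force: [-0.3, 0.3, 0.4]
gripper_width: 0.0001
```

Emit:
drive_tool(commands="0 0.012 0 0 0 0 -1")

```text
t: 15.5
position: [0.5566, 0.0922, 0.102]
tcp_rot: [-1.57, 0.001, -0.196]
contact_force: [-0.4, -0.2, -0.5]
gripper_width: -0.0001
```

Emit:
drive_tool(commands="0 0.01 0 0 0 0 -1")

```text
t: 15.6
position: [0.5567, 0.0922, 0.1017]
tcp_rot: [-1.57, 0.001, -0.196]
contact_force: [-0.6, 1.0, 5.8]
gripper_width: 0.0002
```

Emit:
drive_tool(commands="0 0.012 0.05 0 0 0 -1")

```text
t: 15.7
position: [0.5572, 0.0943, 0.1017]
tcp_rot: [-1.57, 0.001, -0.196]
contact_force: [-1.9, 0.0, 6.9]
gripper_width: 0.0
```

Emit:
drive_tool(commands="0 0.014 0.05 0 0 0 -1")

```text
t: 15.8
position: [0.5577, 0.0971, 0.1017]
tcp_rot: [-1.57, 0.001, -0.197]
contact_force: [-1.1, 0.1, 5.7]
gripper_width: 0.0003
```

Emit:
drive_tool(commands="0 0.014 0.05 0 0 0 -1")

```text
t: 15.9
position: [0.5583, 0.0999, 0.1016]
tcp_rot: [-1.569, 0.001, -0.197]
contact_force: [-1.0, 0.7, 4.9]
gripper_width: -0.0002
```

Emit:
drive_tool(commands="0 0.014 0.05 0 0 0 -1")

```text
t: 16.0
position: [0.5589, 0.103, 0.1014]
tcp_rot: [-1.568, 0.0, -0.196]
contact_force: [-0.7, 0.2, 3.8]
gripper_width: 0.0
```

Emit:
drive_tool(commands="0 0.025 0.04 0 0 0 -1")

```text
t: 16.1
position: [0.5596, 0.106, 0.1009]
tcp_rot: [-1.567, -0.0, -0.196]
contact_force: [-2.6, 2.3, 10.9]
gripper_width: -0.0001
```

Emit:
drive_tool(commands="0 0.025 0.04 0 0 0 -1")

```text
t: 16.2
position: [0.5603, 0.1095, 0.1005]
tcp_rot: [-1.565, -0.0, -0.195]
contact_force: [-0.9, 2.6, 8.1]
gripper_width: -0.0002
```

Emit:
drive_tool(commands="0 0.025 0.04 -0.03 0 0 -1")

```text
t: 16.3
position: [0.561, 0.1129, 0.1]
tcp_rot: [-1.566, -0.001, -0.195]
contact_force: [-2.0, 2.2, 6.3]
gripper_width: 0.0
```

Emit:
drive_tool(commands="0 0.03 0.03 -0.03 0 0 -1")

```text
t: 16.4
position: [0.5617, 0.1164, 0.0993]
tcp_rot: [-1.567, -0.002, -0.194]
contact_force: [-2.2, 2.9, 8.4]
gripper_width: -0.0001
```

Emit:
drive_tool(commands="0 0.03 0.03 -0.03 0 0 -1")

```text
t: 16.5
position: [0.5624, 0.1201, 0.0986]
tcp_rot: [-1.568, -0.002, -0.193]
contact_force: [-0.4, 3.3, 7.2]
gripper_width: 0.0001
```

Emit:
drive_tool(commands="0 0.03 0.03 -0.03 0 0 -1")

```text
t: 16.6
position: [0.5631, 0.1239, 0.0977]
tcp_rot: [-1.568, -0.003, -0.191]
contact_force: [-0.7, 3.2, 3.7]
gripper_width: -0.0001
```

Emit:
drive_tool(commands="0 0.035 0.02 -0.03 0 0 -1")

```text
t: 16.7
position: [0.564, 0.1273, 0.0965]
tcp_rot: [-1.568, -0.004, -0.19]
contact_force: [-0.6, 2.9, 7.8]
gripper_width: -0.0
```

Emit:
drive_tool(commands="0 0.025 0.02 -0.02 0 0 -1")

```text
t: 16.8
position: [0.5647, 0.13, 0.0961]
tcp_rot: [-1.568, -0.005, -0.188]
contact_force: [-2.4, 1.2, 13.1]
gripper_width: -0.0002
```

```bash
python3 go.py 36 -1 0.1025;python3 look.py w17
```

```text
t 16.8 bed [75.3 -2.1 97.1] z 0.0961 F [-2.4  1.2 13.1]
turn units [-0.02  0.08  0.05]
target [0.556  0.0916 0.1025] shift mm [ -1.4  -6.5 -39.3] units [-0.03 -0.13 -0.79]
```

View pics/w17.png

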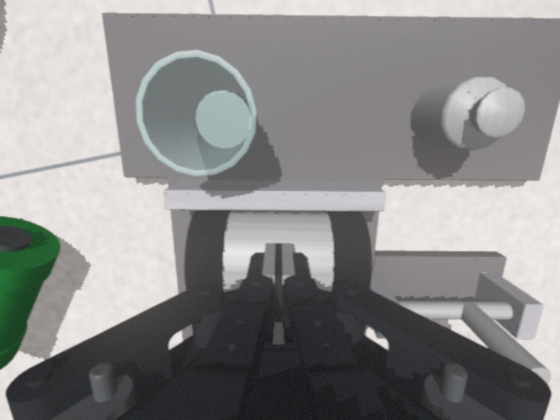

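Emit:
drive_tool(commands="0 0.005 0.05 0 0.04 0.03 -1")

```text
t: 16.95
position: [0.5654, 0.1326, 0.0963]
tcp_rot: [-1.569, -0.002, -0.192]
contact_force: [0.5, -0.3, 0.7]
gripper_width: 0.0002
```

Emit:
drive_tool(commands="0 0.008 0.05 0 0.04 0.02 -1")

```text
t: 17.05
position: [0.5661, 0.135, 0.0958]
tcp_rot: [-1.569, -0.001, -0.196]
contact_force: [0.1, 0.7, -0.2]
gripper_width: -0.0002
```

Emit:
drive_tool(commands="0 0.008 0.05 0 0 0 -1")

```text
t: 17.15
position: [0.5667, 0.1371, 0.095]
tcp_rot: [-1.569, -0.001, -0.197]
contact_force: [-0.2, 0.3, -0.2]
gripper_width: 0.0
```

Emit:
drive_tool(commands="0 -0.1 0 0 0 0 -1; 0 -0.15 0 0 0 0 -1; 0 -0.05 -0.2 0 0 0 -1; 0 0 -0.25 0 0 0 -1; 0 0 0 0 0 0 -1")

```text
t: 17.65
position: [0.5613, 0.1122, 0.1104]
tcp_rot: [-1.571, 0.0, -0.197]
contact_force: [-0.5, -1.1, -0.1]
gripper_width: 0.0004
```

```bash
python3 go.py 50 -1 0.1025;python3 look.py w18
```

```text
t 17.65 bed [ 57.2  -2.3 111.5] z 0.1104 F [-0.5 -1.1 -0.1]
turn units [ 0.01 -0.   -0.  ]
target [0.5587 0.1054 0.1025] shift mm [-1.3  7.9 -7.2] units [-0.03  0.16 -0.14]
```

View pics/w18c.png

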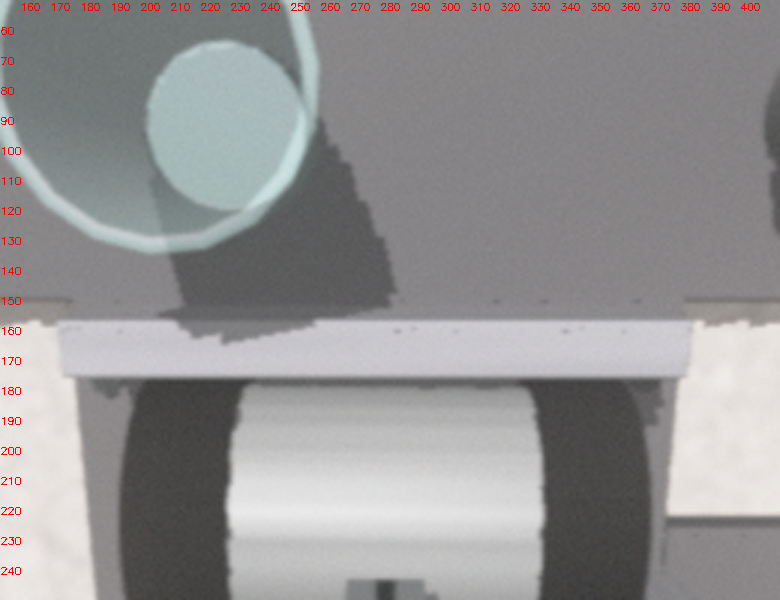

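```bash
python3 - <<'E'
from front import *
p=dict(np.load("w18.npz"))
cb=bed(-cv2.Rodrigues(p["rvec"])[0].T@p["tvec"])
for X in(65,64,63,62,60):
  o=[]
  for r in(30.,28.):
    cl=cb-[X,0,42]; d=np.hypot(cl[0],cl[2])
    for sgn in(1,-1):
      an=np.arctan2(cl[2],cl[0])-sgn*np.arccos(r/d)
      for y in(30,-30): o.append(proj(toW((X+r*np.cos(an),y,42+r*np.sin(an)),x),p)[0].round(1))
  print(X,[list(q) for q in o if q[1]<260])
print(proj(toW((95,30,47),x),p),proj(toW((95,-30,47),x),p))
E
python3 - <<'E'
import cv2
im=cv2.imread("pics/w18.png")[160:200,180:380]
cv2.imwrite("pics/w18d.png",cv2.resize(im,None,fx=4,fy=8,interpolation=cv2.INTER_NEAREST))
E
```

```text
65 [[np.float64(229.3), np.float64(174.0)], [np.float64(320.1), np.float64(174.0)], [np.float64(229.4), np.float64(177.1)], [np.float64(320.0), np.float64(177.0)]]
64 [[np.float64(229.4), np.float64(175.5)], [np.float64(320.0), np.float64(175.5)], [np.float64(229.5), np.float64(178.6)], [np.float64(319.9), np.float64(178.5)]]
63 [[np.float64(229.5), np.float64(177.0)], [np.float64(319.9), np.float64(177.0)], [np.float64(229.6), np.float64(180.0)], [np.float64(319.8), np.float64(180.0)]]
62 [[np.float64(229.6), np.float64(178.5)], [np.float64(319.8), np.float64(178.5)], [np.float64(229.7), np.float64(181.5)], [np.float64(319.7), np.float64(181.5)]]
60 [[np.float64(229.8), np.float64(181.5)], [np.float64(319.7), np.float64(181.5)], [np.float64(229.9), np.float64(184.5)], [np.float64(319.6), np.float64(184.5)]]
[[226.73410509 175.94773977]] [[322.33765681 175.93218511]]
```

View pics/w18d.png

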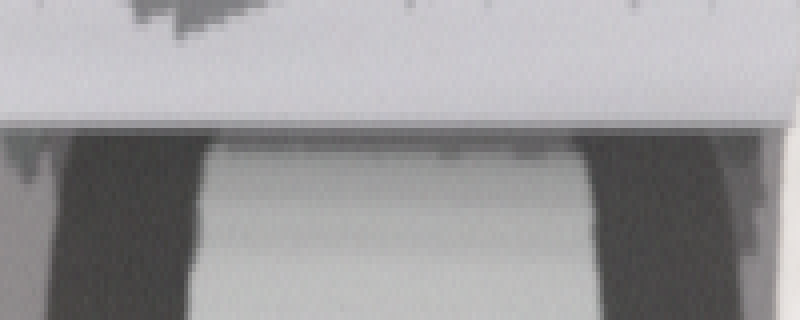

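Emit:
drive_tool(commands="-0.02 0.12 0 0 0 0 -1; 0 0.1 0 0 0 0 -1; 0 0.03 0 0 0 0 -1; 0 0 0 0 0 0 -1")

```text
t: 18.1
position: [0.5605, 0.1136, 0.0966]
tcp_rot: [-1.57, 0.0, -0.197]
contact_force: [-0.5, -0.7, 4.2]
gripper_width: -0.0002
```

Emit:
drive_tool(commands="0 0.015 0.02 0 0 0 -1")

```text
t: 18.2
position: [0.5607, 0.1139, 0.0964]
tcp_rot: [-1.571, 0.001, -0.197]
contact_force: [-2.4, -3.4, 15.5]
gripper_width: -0.0001
```

Emit:
drive_tool(commands="0 0.01 0.02 0 0 0 -1")

```text
t: 18.3
position: [0.5607, 0.1139, 0.0965]
tcp_rot: [-1.573, 0.001, -0.197]
contact_force: [-1.5, -2.4, 6.4]
gripper_width: -0.0001
```

Emit:
drive_tool(commands="0 0.01 0.04 0 0 0 -1")

```text
t: 18.4
position: [0.5608, 0.1143, 0.0966]
tcp_rot: [-1.575, 0.002, -0.198]
contact_force: [-1.3, -3.5, 5.1]
gripper_width: 0.0
```

Emit:
drive_tool(commands="0 0.01 0.06 0.03 0 0 -1")

```text
t: 18.5
position: [0.5611, 0.1155, 0.0966]
tcp_rot: [-1.574, 0.003, -0.199]
contact_force: [-2.5, -4.7, 5.3]
gripper_width: -0.0
```

Emit:
drive_tool(commands="0 0.01 0.06 0.03 0 0 -1")

```text
t: 18.6
position: [0.5613, 0.1164, 0.0966]
tcp_rot: [-1.573, 0.003, -0.2]
contact_force: [-2.0, -5.0, 6.6]
gripper_width: 0.0001
```

Emit:
drive_tool(commands="0 0.01 0.06 0.03 0 0 -1")

```text
t: 18.7
position: [0.5616, 0.1169, 0.0966]
tcp_rot: [-1.573, 0.004, -0.201]
contact_force: [-1.0, -5.1, 6.6]
gripper_width: -0.0003
```

Emit:
drive_tool(commands="0 -0.01 0.01 0 0 0 -1; 0 -0.05 0 0 0 0 -1; 0 -0.2 0 0 0 0 -1; 0 -0.4 0 0 0 0 -1; 0 0 0 0 0 0 -1")

```text
t: 19.2
position: [0.5619, 0.1187, 0.1312]
tcp_rot: [-1.573, 0.004, -0.2]
contact_force: [1.0, 0.4, -0.3]
gripper_width: 0.0001
```

```bash
python3 go.py 50 -1 0.1025;python3 look.py w19; python3 - <<'E'
import cv2
im=cv2.imread("pics/w19.png")[140:260,170:400]
cv2.imwrite("pics/w19d.png",cv2.resize(im,None,fx=3.4,fy=4.5,interpolation=cv2.INTER_NEAREST))
E
```

```text
t 19.2 bed [ 63.7  -1.6 132.2] z 0.1312 F [ 1.   0.4 -0.3]
turn units [ 0.02 -0.04 -0.04]
target [0.5587 0.1054 0.1025] shift mm [ -0.4  28.7 -13.6] units [-0.01  0.57 -0.27]
```

View pics/w19.png

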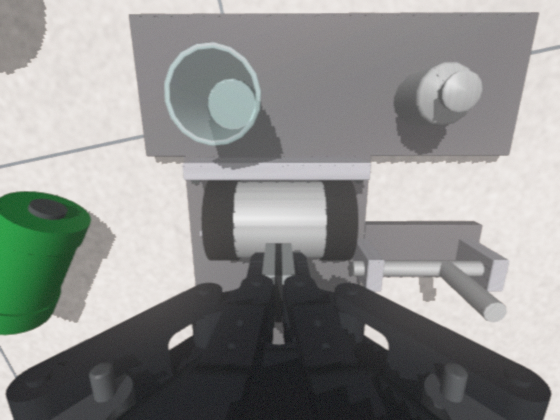

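View pics/w19d.png

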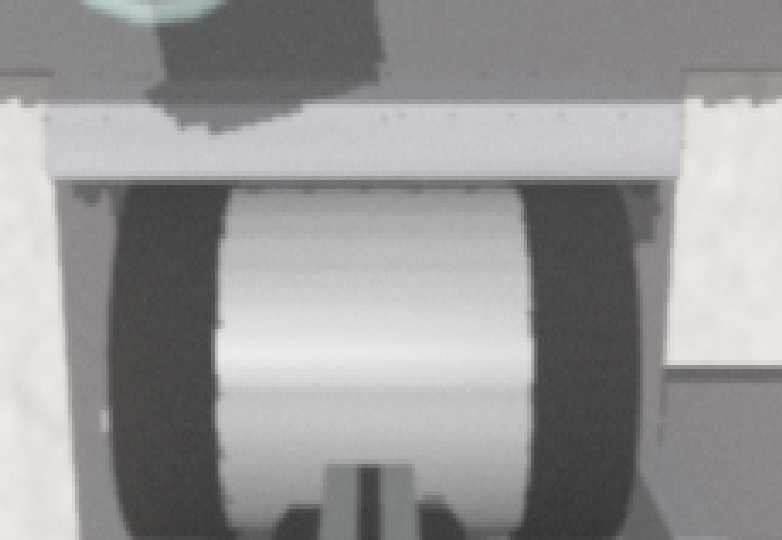

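Emit:
drive_tool(commands="0.2 -0.3 -0.1 0 0 0 -1; 0.6 -0.1 -0.2 0 0 0 -1; 0.6 0 -0.2 0 0 0 -1; 0.6 0 -0.1 0 0 0 -1; 0.5 0 -0.1 0 0 0 -1")

```text
t: 19.75
position: [0.6737, 0.0633, 0.147]
tcp_rot: [-1.574, 0.016, -0.19]
contact_force: [-0.5, 1.1, 0.0]
gripper_width: 0.0001
```

Emit:
drive_tool(commands="0.4 0 0 0 0 0 -1; 0.2 0 0 0 0 0 -1; 0 0 0 0 0 0 -1; 0 0 0 0 0 0 -1")

```text
t: 20.15
position: [0.7053, 0.0554, 0.1438]
tcp_rot: [-1.575, 0.018, -0.193]
contact_force: [-0.3, -0.1, -0.6]
gripper_width: -0.0006
```

```bash
python3 go.py 25 -166 0.098;python3 look.py w20
```

```text
t 20.15 bed [  29.6 -154.5  144.8] z 0.1438 F [-0.3 -0.1 -0.6]
turn units [ 0.04  0.04 -0.18]
target [0.7156 0.0486 0.098 ] shift mm [12.3 45.6 -4.4] units [ 0.25  0.91 -0.09]
```

View pics/w20.png

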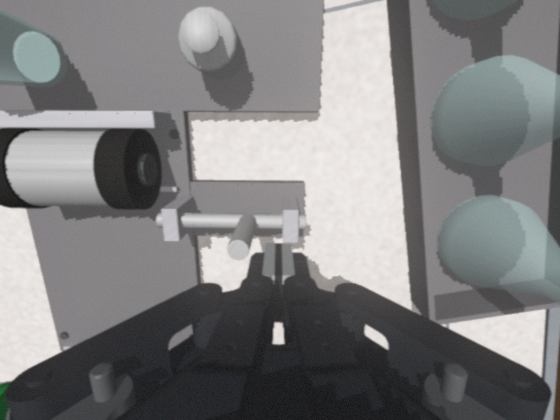

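```bash
python3 - <<'E'
from tube import *
p=dict(np.load("w20.npz"));w1=dict(np.load("w1.npz"))
print(atz((239,250),p,.0995),bed(atz((239,250),p,.0995)))
T=tri([((239,250),p),((406.8,164.1),w1)]);print(T,bed(T))
E
```

```text
[0.68060123 0.0561926  0.0995    ] [  25.56721069 -130.17162851  100.54130661]
[0.68032831 0.05591822 0.09854246] [  25.24481869 -129.95754364   99.58376779]
```

Emit:
drive_tool(commands="0.1 0.1 -0.05 0.03 0.03 -0.1 -1; 0.05 0.3 0 0 0 -0.08 -1; 0 0.3 0 0 0 0 -1; 0 0.15 0 0 0 0 -1; 0 0 0 0 0 0 -1")

```text
t: 20.7
position: [0.7083, 0.0533, 0.0987]
tcp_rot: [-1.571, 0.002, -0.193]
contact_force: [0.3, -0.4, 0.5]
gripper_width: 0.0
```

```bash
python3 go.py 25 -160 0.1;python3 - <<'E'
from workcell import arm
import cv2
im=arm.snapshot("side")[:,:,::-1][150:270,180:320]; cv2.imwrite("pics/side4.png",cv2.resize(im,None,fx=5,fy=5,interpolation=2))
E
```

```text
t 20.7 bed [  28.2 -157.9   99.7] z 0.0987 F [ 0.3 -0.4  0.5]
turn units [ 0.01  0.04 -0.02]
target [0.7097 0.0498 0.1   ] shift mm [ 2.1 -1.3 -3.2] units [ 0.04 -0.03 -0.06]
```

View pics/side4.png

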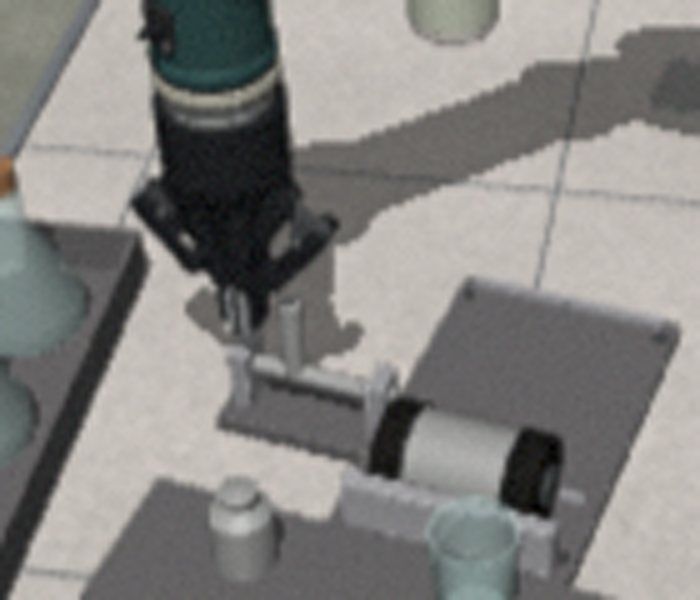

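Emit:
drive_tool(commands="-0.06 -0.01 -0.06 0 0.03 0 -1; -0.08 0 0 0 0 0 -1")

```text
t: 20.95
position: [0.7016, 0.0514, 0.1003]
tcp_rot: [-1.571, 0.0, -0.197]
contact_force: [-1.0, -0.2, 0.3]
gripper_width: 0.0003
```

Emit:
drive_tool(commands="-0.1 0 0 0 0 0 -1")

```text
t: 21.05
position: [0.6975, 0.0523, 0.1009]
tcp_rot: [-1.57, -0.003, -0.197]
contact_force: [2.6, 0.4, -1.8]
gripper_width: 0.0
```

Emit:
drive_tool(commands="-0.1 0 0 0 0 0 -1")

```text
t: 21.15
position: [0.6933, 0.0532, 0.1016]
tcp_rot: [-1.57, -0.006, -0.197]
contact_force: [2.6, -0.0, -0.8]
gripper_width: -0.0001
```

Emit:
drive_tool(commands="-0.1 0 0 0 0 0 -1")

```text
t: 21.25
position: [0.6889, 0.0541, 0.102]
tcp_rot: [-1.569, -0.008, -0.197]
contact_force: [1.2, -0.2, -1.7]
gripper_width: 0.0001
```

Emit:
drive_tool(commands="-0.12 0.02 0 0 0 0.06 -1; -0.12 0.02 0 0 0 0.05 -1; -0.12 0.01 0 0 0 0.03 -1; -0.12 0.01 0 0 0 0.03 -1")

```text
t: 21.65
position: [0.6663, 0.0586, 0.1014]
tcp_rot: [-1.568, 0.004, -0.198]
contact_force: [1.3, -1.1, 2.1]
gripper_width: 0.0
```

Emit:
drive_tool(commands="-0.1 0.01 0 0 0 0.03 -1")

```text
t: 21.75
position: [0.6611, 0.0597, 0.1011]
tcp_rot: [-1.568, 0.007, -0.198]
contact_force: [1.8, -1.2, 2.4]
gripper_width: -0.0003
```

Emit:
drive_tool(commands="-0.08 0.01 0 0 0 0.03 -1")

```text
t: 21.85
position: [0.6591, 0.0602, 0.1012]
tcp_rot: [-1.567, 0.004, -0.197]
contact_force: [9.4, -2.7, -2.8]
gripper_width: -0.0002
```

Emit:
drive_tool(commands="-0.06 0.01 0 0 0 -0.03 -1")

```text
t: 21.95
position: [0.6591, 0.0601, 0.1013]
tcp_rot: [-1.566, -0.006, -0.198]
contact_force: [7.9, -2.0, -1.2]
gripper_width: -0.0001
```

Emit:
drive_tool(commands="-0.08 0.01 0 0 0 0 -1")

```text
t: 22.05
position: [0.659, 0.0601, 0.1015]
tcp_rot: [-1.565, -0.016, -0.199]
contact_force: [9.1, -2.6, -2.5]
gripper_width: 0.0001
```

Emit:
drive_tool(commands="-0.1 0.01 0 0 0 0 -1")

```text
t: 22.15
position: [0.6589, 0.0602, 0.1017]
tcp_rot: [-1.564, -0.027, -0.199]
contact_force: [10.6, -2.3, -4.0]
gripper_width: 0.0003
```

```bash
python3 go.py 25 -160 0.1;python3 look.py w21
```

```text
t 22.15 bed [  25.2 -108.1  102.8] z 0.1017 F [10.6 -2.3 -4. ]
turn units [-0.07 -0.03  0.27]
target [0.7097 0.0498 0.1   ] shift mm [51.9  3.1 -0.1] units [ 1.04  0.06 -0.  ]
```

View pics/w21.png

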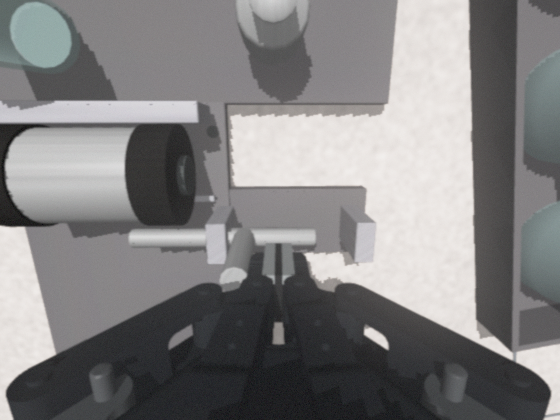

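Emit:
drive_tool(commands="0.1 0 0 0 0 0.1 -1; 0.3 0 0 0 0 0.1 -1; 0.3 -0.1 0 -0.05 0 0.05 -1; 0 -0.6 0 0 0 0 -1; 0 -0.8 0 0 0 0 -1")

```text
t: 22.7
position: [0.6822, 0.0542, 0.1681]
tcp_rot: [-1.576, 0.033, -0.198]
contact_force: [-0.1, 0.1, 0.3]
gripper_width: -0.0
```

Emit:
drive_tool(commands="-0.5 -0.5 0 0 0 0 -1; -0.5 -0.3 0 0 0 0 -1; -0.5 0 -0.3 0 0 0 -1;-0.2 0 0 0 0 0 -1; 0 0 0 0 0 0 -1")

```text
t: 23.2
position: [0.5902, 0.0589, 0.2142]
tcp_rot: [-1.575, 0.043, -0.196]
contact_force: [0.4, -0.4, 0.3]
gripper_width: 0.0002
```

```bash
python3 go.py 25 -160 0.1;python3 look.py w22
```

```text
t 23.2 bed [ 10.6 -41.  215.3] z 0.2142 F [ 0.4 -0.4  0.3]
turn units [ 0.04  0.01 -0.43]
target [0.7097 0.0498 0.1   ] shift mm [123.8 108.9  14.8] units [2.48 2.18 0.3 ]
```

View pics/w22.png

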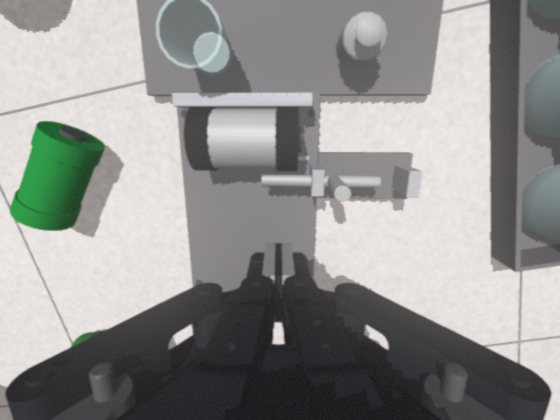

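View pics/w22c.png

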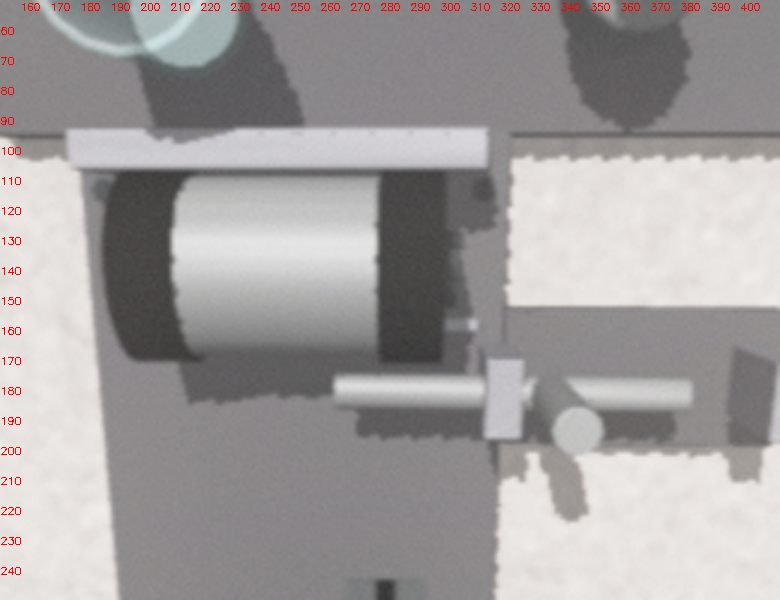

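```bash
python3 - <<'E'
from tube import *
p=dict(np.load("w22.npz"))
print("pin",bed(atz((342.3,193.5),p,.0993)).round(1),"rod end",bed(atz((261.5,180),p,.0433)).round(1))
for b in((25,-17,42),(25,-88,98),(25,-72,55),(95,65,47),(95,-65,47)): print(b,proj(toW(b,x),p)[0].round(1))
t,r=fit([(1,1,(150+188/3,50+178/3)),(1,-1,(150+188/3,50+345/3)),(-1,1,(150+378/3,50+176/3)),(-1,-1,(150+378/3,50+347/3))],p)
print(t,np.degrees(t[2]),r.round(1))
E
```

```text
pin [ 25.4 -87.9 100.3] rod end [ 25.3 -17.   44.3]
(25, -17, 42) [261.7 179.8]
(25, -88, 98) [341.9 193.3]
(25, -72, 55) [317.6 182.9]
(95, 65, 47) [173.1 106.4]
(95, -65, 47) [312.1 106.3]
[ 6.61922911e+01 -9.23114376e-01 -9.63010548e-03] -0.5517644004277131 [[-0.4 -2.1]
 [ 1.8  1.5]
 [-0.4 -0.9]
 [-1.   1.8]]
```

```bash
python3 - <<'E'
from tube import *
p=dict(np.load("w22.npz"))
cb=bed(-cv2.Rodrigues(p["rvec"])[0].T@p["tvec"])
for X in(65,64,63):
  r=30.;cl=cb-[X,0,42]; d=np.hypot(cl[0],cl[2]); an=np.arctan2(cl[2],cl[0])+np.arccos(r/d)
  print(X,[proj(toW((X+r*np.cos(an),y,42+r*np.sin(an)),x),p)[0].round(1) for y in(40,-40)])
im=cv2.imread("pics/w22.png")[160:180,180:310]
g=cv2.cvtColor(cv2.imread("pics/w22.png"),cv2.COLOR_BGR2GRAY)
for u in(195,200,205,282,287,292): print(u,g[164:178,u])
E
```

```text
65 [array([203.9, 169.9]), array([284.5, 170.5])]
64 [array([204. , 170.9]), array([284.5, 171.5])]
63 [array([204. , 171.9]), array([284.5, 172.5])]
195 [ 66  69  65  66  66  81 111 133 138 140 140 137 138 139]
200 [ 65  65  66  66  67  75 103 133 139 137 138 138 142 135]
205 [ 63  64  61  64  62  74 103 131 136 141 139 137 140 140]
282 [ 63  64  61  61  58  56  66  84  90  95 114 154 183 202]
287 [ 65  59  59  64  64  60  66  81  92  99 117 153 181 202]
292 [ 66  63  63  62  62  60  67  84  93  99 112 152 182 200]
```

```bash
python3 - <<'E'
from workcell import arm
import cv2
cv2.imwrite("pics/end.png",arm.snapshot("side")[:,:,::-1]); print(arm.sense()["contact_force"]); 
E
```

```text
[ 0.06444353 -0.09692449  0.46605769]
```

View pics/end.png

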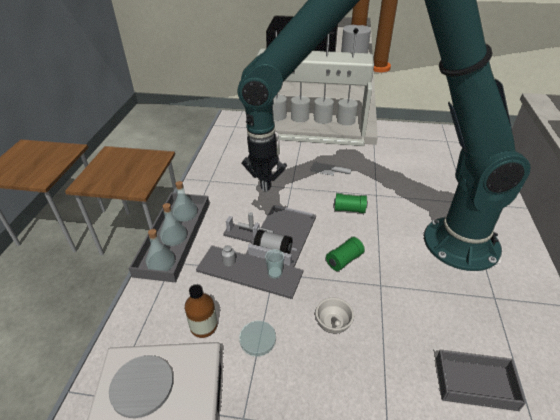

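The last picture shows the tube at about (272,243) against the stop, the bolt across behind it, the arm clear, and everything else where it was.

```bash
python3 -c "
from workcell import arm
print(arm.close_job())"
```

```text
the job is handed in; nothing more can be done
None
```

The cylinder lies home against the stop and the bolt is fully across behind it. I handed the job in at about 23 s.

**Rolling:** I rolled it with the closed fingertips in several light strokes. The sill stood about 5 mm proud. I set my fingers afresh while the cylinder rested on top of the sill, and kept contact down most of the far side. My fingers came off it just before the stop. A last stroke met resistance at once, which I took as the stop.

**Bolt:** I pushed it by its pin until it stopped hard at about 10 N, then backed off.

**Last checks:**
- **Cylinder:** its rear edge in the picture matches x = 65 mm, square to within about 0.5 mm. A rougher fit of its outline gave 66 mm and −0.5°, with poor residuals, so I trust the edge check.
- **Bolt:** the pin is at y = −87.9 mm and the rod's front end at −17.0 mm, which is fully across.
- **Other things:** in the last picture everything else looks unmoved, and the arm touches nothing.

**Setbacks:**
- The cylinder rolled back about 27 mm once, when I let go of it against the sill.
- The highest vertical force I read was 18.8 N, once, with the fingers on the cylinder. Readings come only once per call, so a short peak in between could have been missed.

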